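# Bed a specimen puck onto its carrier in the bench screw press

### The arm

A 6-joint arm with a two-finger parallel gripper is mounted at the origin on a cart in front of the work surface, level with it; the furniture and walls round the work are solid. World frame = base frame: x ahead of the robot, y to its left, z up, the work surface at z = 0. Lengths are in m, angles in rad, forces in N, time in s.
With the tool pointing down it reaches from about 0.425 to 1.125 m from the base axis. Payload 14.9 kg.
Tool frame: the origin (TCP) lies at the very end of the fingers, on their centre line; the grasp point (between the pads) lies 19 mm behind it (env.tcp_to_grasp is the distance from the TCP to the grasp point, in m); z points along the fingers, y is the line along which they close (so a half turn about z gives the same grasp; the last joint's range is limited). The gripper opens to 91 mm and grips with 3 to 60 N. Pads are 32 mm wide; open, the fingers measure 118 mm over their backs; the gripper's body (76 mm by 178 mm) begins 60 mm behind the grasp point.
Start: joints at [1.198, 0.379, 1.734, -0, 1.028, -0.033], TCP at [0.233, 0.66, 0.214] pointing down, gripper open.
Joint ranges: [-2.77, 2.77], [-0.74, 2.19], [0, 2.66], [-1.06, 4.2], [0.31, 2.87], [-3.08, 3.08]. Speed limits (rad/s): [1.89, 1.89, 2.39, 3.14, 3.14, 3.14].

### API

Orientations are given as a unit quaternion [w, x, y, z].
In Python, from bench import env gives the robot as it stands.
- The arm moves only by the tool servo_tool, never from a script. Its arguments are lists of equal length, an entry for each row: "hand": the closure in counts, from 0 (fully open) to 255 (shut); "slide": the shift along the tool's x, y, z in m, a list of three; "yaw": the turn about the tool's z in degrees. In form: {"hand": [hand, ...], "slide": [[tx, ty, tz], ...], "yaw": [yaw, ...]}. A call has 1 to 10 rows; each row shifts and turns the commanded pose from where the row before left it, along the tool's axes as they then stand; what a row does not reach is not made up. A row lasts 1/8 s, in which the tool goes at most 62.5 mm and 10.7 degrees, less where a joint would pass 70% of its speed; a pose out of reach is approached as far as the arm can. A call with a gripper value outside its range is refused whole. The fingers move at their own pace and stop on an object; the grip force is fixed at half the most. Time passes only in rows, so rows that do not move let the fingers close. It gives the time, the measured TCP pose, the force, the opening and the grip force at its end, in the units of the state.
- env.read_state(): the state, without advancing time (a new reading comes with each control period).
- env.camera(name): name is "side" or "top"; returns (picture, depth): 400x640x3 uint8, red, green, blue; 400x640 float32, m along the optical axis (not along the pixel's ray), 0 where there is no reading.
- env.camera_params(name): a dict with "K" (3x3 intrinsics, pixels), "dist_coeffs" ([k1, k2, p1, p2, k3] as OpenCV has them; the pictures are not rectified), "R" (3x3) and "t" (3): a world point X has camera coordinates R X + t. Camera axes: x right, y down, z forward; pixel columns grow to the right and rows downward; lengths in m; the calibration is good to about 2 mm. A picture is of the moment at which its call begins. camera_params takes no time and is no camera call.
- env.finish_job(): hands the job in; it is judged then, once.
The state is a dict: "t": time; "q": joint angles; "qd": joint speeds; "joint_torque": joint torques, N m; "position": TCP position; "tcp_rot": TCP orientation; "contact_force": force on the tool from outside, world axes, zero at the start; "wrist_torque": the same for the moment, N m; "opening": opening from 0.0 (shut) to 1.0 (fully open); "gripper_force": force on a finger pad.
Only numpy, scipy, OpenCV 4.12 (cv2) and the standard library are available. Lean on these libraries where they do the work, as an engineer would, in place of code of your own. Each camera call takes 0.05 s, during which the arm holds its last target. There are 200 camera calls.

### The job

Lay the wide carrier disc flat and centred on the press's round anvil, and set the smaller specimen puck flat and centred on top of it. Then wind the crank clockwise until the press foot just touches the puck, give it a further quarter turn, and let go, leaving the press clamped like that. Leave the other things on the bench where they are.

Things in the scene. Friction and masses are not known exactly. Their poses are not given: they have to be found in the camera images.
- press: Grey bench screw press, a C-frame fixed to the worktop, open at front and sides. Origin: on the worktop under the screw axis; x points from the open front back to the column, z up. Foot plate x -60 to +140, y +-55, 18 mm high; column 42 x 52 mm, front face at x +90. Screw 20 mm thick; foot and crank go down 32 mm per clockwise turn, and the screw stays where it is left.
- head_low (a point): Centre of the screw hole in the underside of the press's head, 165 mm above the worktop; axes as the press. The head reaches 28 mm to the front (-x) of this point, 122 mm back, 22 mm to each side, and is 30 mm thick. Below it hangs the screw, ending in a 22 mm thick ring and the sprung ball-nosed foot, 24 mm in diameter.
- anvil_top (a point): Centre of the flat top of the round steel anvil, 36 mm in diameter, 36 mm above the worktop, 18 mm above the foot plate, on the screw axis. The carrier's rim overhangs it by 10 mm all round. At crank = 0 the tip of the foot is 68 to 80 mm above it: the foot's stem is screwed out differently each time. With that and the head above, a gripper comes in tilted, from the front or a side.
- crank (a joint): Crank angle, rad; grows clockwise from above, winding the foot down. At 0 the arm points to the press's front (-x), at pi/2 to its +y. Starts at -0.8 to 0.8, can go to 17. Turning takes 0.42 N m (7 N at the knob). When the foot touches, its spring (30 N at once, then 4 N per mm) adds 0.15 N m (2.5 N) in a step, then 0.16 N m (2.6 N) more over the next quarter turn.
- knob_mid (a point): Middle of the upright black knob at the end of the crank arm, a cylinder 22 mm in diameter and 42 mm high that spins freely on its pin. It runs on a circle of 62 mm radius round the screw axis and goes down 32 mm per clockwise turn; at crank = 0 it is 297 mm above the worktop. The crank arm's upper face is 24 mm and the hub's top 17 mm below this point.
- carrier: Carrier disc: plain flat aluminium disc, the wider and thinner of the two loose discs, 56 mm in diameter, 14 mm thick, 95 g. Lies flat on the worktop. Origin at the centre of its underside, z is its axis.
- puck: Specimen puck: flat grey resin disc with a small steel specimen flush in its top, 42 mm in diameter, 20 mm thick, 60 g. Lies flat on the worktop. Origin at the centre of its underside, z is its axis.
- test_block: Bystander: small flat glass test piece in a case, 26 x 44 x 14 mm, to be left alone.
- drop_bottle_3: Bystander: brown dropping bottle with a rubber teat, 42 mm in diameter, 116 mm high, to be left alone.
- marker_black: Bystander: marker pen, 130 mm long, 16 mm thick, lying on the worktop, to be left alone.

How it is judged:
By the outcome, as a careful person would: the job done as asked, in the order asked, and still so for the second after the job is handed in, with the robot touching nothing.
It also fails if it takes over 72 s, if anything falls off the work surface, if the arm or the gripper's body presses on something with over 40 N, if the wrist force passes 120 N, or if a joint passes its speed limit or range.

## Working session

There is one attempt and no reset: what is moved stays moved. The work goes in short steps, Python scripts to look and compute and a tool call to move; the robot and the scene stay as the last step left them, time stands still between calls to the robot, and variables do not carry over. Pictures are saved under pics/ and viewed, at most 10 in all, crops included, and the job is handed in when it is done.

Besides the shell and the picture viewer there is one more tool, called after "Emit:" in YAML: its name, and indented under it one key for each argument. servo_tool: Moves the arm, as the interface text tells. Its arguments: {"type":"object","properties":{"hand":{"type":"array"},"slide":{"type":"array"},"yaw":{"type":"array"}},"required":["hand","slide","yaw"]}

```bash
ls; mkdir -p pics; python3 - <<'E'
from bench import env
import cv2,numpy as np
for n in("side","top"):
    p,d=env.camera(n); cv2.imwrite(f"pics/{n}0.png",p[:,:,::-1]); np.savez(f"{n}0.npz",p=p,d=d)
    c=env.camera_params(n); print(n,c, -np.array(c["R"]).T@np.array(c["t"]))
print(env.read_state(), env.tcp_to_grasp)
E
```

```text
pics
side {'K': array([[434.49472727,   0.        , 321.13586325],
       [  0.        , 434.49472727, 207.32141033],
       [  0.        ,   0.        ,   1.        ]]), 'dist_coeffs': array([-0.01659502,  0.        ,  0.        ,  0.        ,  0.        ]), 'R': array([[ 0.99627778, -0.08361983,  0.02093571],
       [-0.02304932, -0.49244742, -0.87003694],
       [ 0.08306208,  0.86631592, -0.4925418 ]]), 't': array([-0.56429111,  0.14871735,  1.35508434])} [ 0.4530624  -1.14788158  0.80863911]
top {'K': array([[455.99606066,   0.        , 318.06917659],
       [  0.        , 455.99606066, 198.05613808],
       [  0.        ,   0.        ,   1.        ]]), 'dist_coeffs': array([-0.02179598,  0.        ,  0.        ,  0.        ,  0.        ]), 'R': array([[ 0.00539785, -0.99994772,  0.00868442],
       [-0.98914969, -0.00661417, -0.14676219],
       [ 0.14681195, -0.00779799, -0.98913368]]), 't': array([-0.00643014,  0.58790209,  1.30681298])} [0.38970211 0.0076492  1.37895037]
{'t': 0.1, 'q': array([ 1.19770918e+00,  3.79367101e-01,  1.73471135e+00,  3.42991300e-06,
        1.02847879e+00, -3.32884815e-02]), 'qd': array([-0.00036483, -0.00150654, -0.00076069,  0.00016074, -0.00156861,
        0.00069282]), 'joint_torque': array([ 9.66554799e-04, -7.65034103e+01, -4.35293734e+01,  6.51443051e-02,
        3.97819094e-02,  2.69561099e-05]), 'position': array([0.23317924, 0.65965472, 0.21335163]), 'tcp_rot': array([-9.87617777e-05,  1.69083983e-01,  9.85601529e-01, -4.72076909e-04]), 'contact_force': array([-0.24301423,  0.63499191,  0.10726663]), 'wrist_torque': array([-0.02187882, -0.01391429, -0.01682127]), 'gripper_force': 0.0, 'opening': 1.0009049610299543} 0.0188
```

View pics/top0.png

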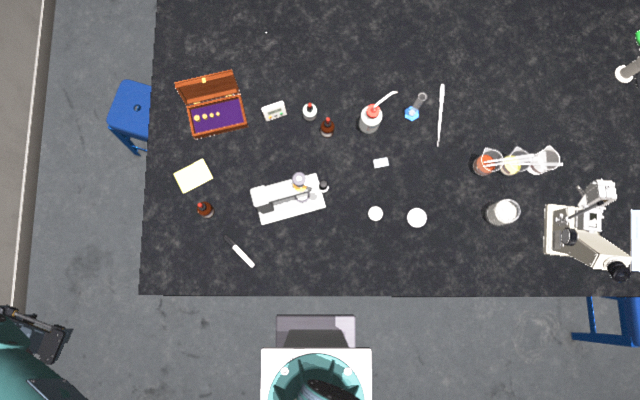

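View pics/side0.png

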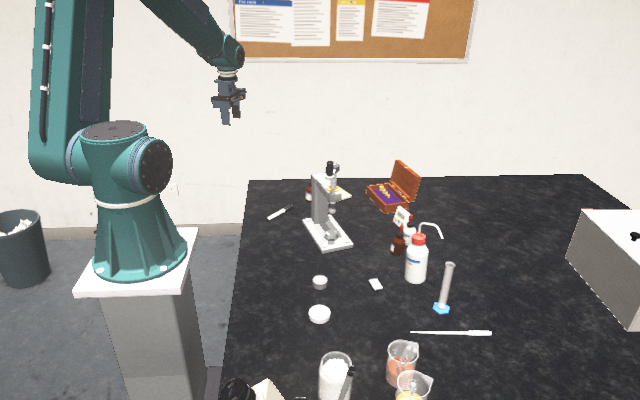

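The top view shows the press at about (288,198), with its front facing image-right (world -y). The discs are at (376,213), which is the smaller one, and (417,218). The side view shows the puck at (320,282) and the carrier at (319,314). Next I'll measure them and look closer.

```bash
cat > h.py <<'E'
import numpy as np,cv2
from bench import env
P={n:env.camera_params(n) for n in("side","top")}
def ray(n,uv):
    c=P[n]; x=cv2.undistortPoints(np.array([[uv]],float),c["K"],c["dist_coeffs"])[0,0]
    R=np.array(c["R"]); return -R.T@c["t"], R.T@np.array([x[0],x[1],1])
def on_z(n,uv,z):
    o,d=ray(n,uv); return o+d*(z-o[2])/d[2]
def tri(a,b):
    o1,d1=ray("top",a);o2,d2=ray("side",b)
    s=np.linalg.lstsq(np.c_[d1,-d2],o2-o1,rcond=None)[0]
    p,q=o1+d1*s[0],o2+d2*s[1]; return (p+q)/2,np.linalg.norm(p-q)
def cloud(n,d,box=None):
    v,u=np.nonzero(d>0); c=P[n]
    x=cv2.undistortPoints(np.c_[u,v].astype(float)[:,None],c["K"],c["dist_coeffs"])[:,0]
    z=d[v,u]; X=np.c_[x*z[:,None],z]; return (X-c["t"])@np.array(c["R"]),u,v
E
python3 - <<'E'
from h import *
T=np.load("top0.npz");S=np.load("side0.npz")
a=cv2.resize(T["p"][160:270,180:440],None,fx=3,fy=3,interpolation=cv2.INTER_CUBIC)
b=cv2.resize(S["p"][150:260,250:450],None,fx=3,fy=3,interpolation=cv2.INTER_CUBIC)[:, :780]
b=cv2.copyMakeBorder(b,0,0,0,780-b.shape[1],cv2.BORDER_CONSTANT)
cv2.imwrite("pics/crop0.png",np.vstack([a,b[:270]])[:600,:,::-1])
def blobs(n,p,x0,x1,y0,y1):
    g=p.min(2).astype(np.uint8); m=np.zeros_like(g); m[y0:y1,x0:x1]=(g[y0:y1,x0:x1]>110)
    k,l,s,c=cv2.connectedComponentsWithStats(m)
    for i in range(1,k):
        if s[i,4]>30: print(n,s[i],c[i])
    return
blobs("top",T["p"],360,435,200,235); blobs("side",S["p"],300,340,270,325)
for n,D in(("top",T),("side",S)):
    X,u,v=cloud(n,D["d"])
    for nm,(x0,x1,y0,y1) in dict(puck=(360,390,203,223) if n=="top" else(305,335,272,295),carr=(402,432,206,230) if n=="top" else(303,335,302,326)).items():
        k=(u>x0)&(u<x1)&(v>y0)&(v<y1)&(X[:,2]>.009)
        print(n,nm,k.sum(),X[k].mean(0),X[k].min(0),X[k].max(0),np.median(X[k][:,2]))
X,u,v=cloud("top",T["d"])
for lo,hi in((.008,.03),(.18,.21),(.21,.3),(.3,.34)):
    k=(u>245)&(u<335)&(v>165)&(v<228)&(X[:,2]>lo)&(X[:,2]<hi)
    if k.sum()>5: print(lo,k.sum(),X[k].mean(0),cv2.minAreaRect(X[k][:,:2].astype(np.float32)))
E
```

```text
top [368 206  16  16 190] [375.07368421 213.13157895]
top [407 207  20  21 331] [416.50755287 217.25075529]
side [312 275  16  15 182] [319.45054945 281.40659341]
side [308 304  23  20 367] [319.11989101 313.56675749]
top puck 155 [ 0.54499629 -0.17510369  0.02085181] [ 0.52579121 -0.19551585  0.01005422] [ 0.56545037 -0.14519708  0.02800395] 0.020767283652613086
top carr 267 [ 0.53395249 -0.29770296  0.01528244] [ 0.50625865 -0.32555241  0.00946147] [ 0.56126231 -0.26678527  0.02415985] 0.015128134315192183
side puck 144 [ 0.54730289 -0.1801904   0.01784072] [ 0.52771183 -0.19909125  0.00948763] [ 0.5682921  -0.1501407   0.02241966] 0.01849487789261197
side carr 272 [ 0.53592327 -0.30404604  0.01298803] [ 0.50882315 -0.33171332  0.00908687] [ 0.56400959 -0.27168822  0.01804623] 0.012998125940049485
0.008 1174 [0.56772264 0.06656288 0.01920117] ((0.5952914357185364, 0.07495402544736862), (0.25052735209465027, 0.18067598342895508), 88.71438598632812)
0.18 908 [0.57937427 0.10765811 0.19562163] ((0.5844476819038391, 0.09594746679067612), (0.05215083435177803, 0.15929701924324036), 14.378902435302734)
0.21 295 [0.5927033  0.02799237 0.27441468] ((0.5926775932312012, 0.01735159009695053), (0.08961198478937149, 0.031855955719947815), 75.59774017333984)
0.3 70 [ 0.5802912  -0.01269414  0.31279094] ((0.5816415548324585, -0.012372116558253765), (0.019152531400322914, 0.02162330597639084), 89.9356689453125)
```

View pics/crop0.png

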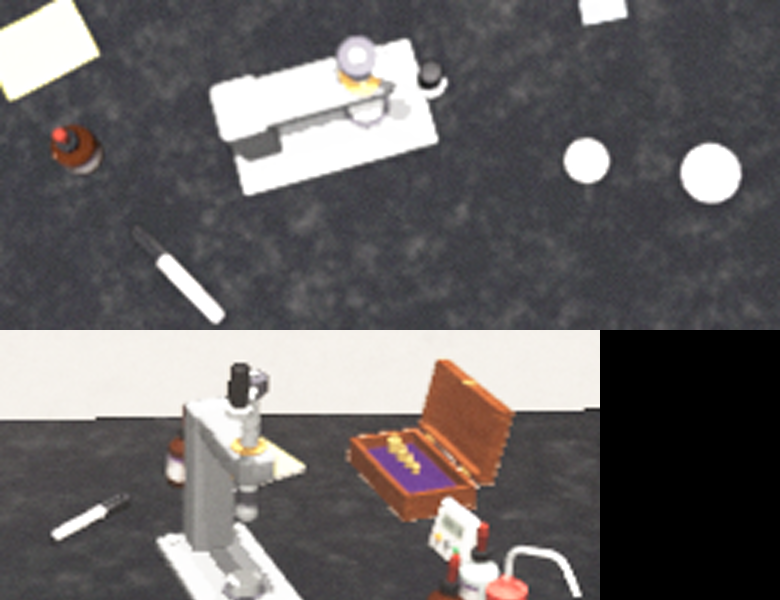

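```bash
python3 - <<'E'
from h import *
T=np.load("top0.npz");S=np.load("side0.npz")
np.set_printoptions(precision=4,suppress=True)
print("puck",on_z("top",(375.07,213.13),.02),on_z("side",(319.45,280.5),.02), "carr",on_z("top",(416.5,217.25),.014),on_z("side",(319.1,312.8),.014))
# disc top faces via depth
for n,D,off in(("top",T,.0),("side",S,0)):
    X,u,v=cloud(n,D["d"]); W=D["p"].min(2)[v,u]
    for nm,c,z in(("puck",(.545,-.178),.02),("carr",(.535,-.30),.014)):
        k=(np.hypot(X[:,0]-c[0],X[:,1]-c[1])<.05)&(abs(X[:,2]-z)<.006)&(W>110)
        (x,y),r=cv2.minEnclosingCircle(X[k][:,:2].astype(np.float32)); e=cv2.fitEllipse(cv2.convexHull((X[k][:,:2]*1e3).astype(np.float32)))
        print(n,nm,k.sum(),x,y,r,np.median(X[k][:,2]),e)
    for nm,lo,hi in(("plate",.011,.026),("head",.188,.202)):
        k=(abs(X[:,2]-(lo+hi)/2)<(hi-lo)/2)&(abs(X[:,0]-.585)<.12)&(abs(X[:,1]-.08)<.14)&(W>90)
        # largest px component
        m=np.zeros((400,640),np.uint8); m[v[k],u[k]]=1
        kk,l,s,c=cv2.connectedComponentsWithStats(m); i=1+s[1:,4].argmax(); k&=l[v,u]==i
        print(n,nm,k.sum(),s[i],cv2.minAreaRect(X[k][:,:2].astype(np.float32)),np.median(X[k][:,2]))
        print(cv2.boxPoints(cv2.minAreaRect(X[k][:,:2].astype(np.float32))))
    k=(X[:,2]>.296)&(X[:,2]<.34)&(abs(X[:,0]-.58)<.1)&(abs(X[:,1]-.03)<.12)
    print(n,"knob",k.sum(),X[k].mean(0),X[k].min(0),X[k].max(0))
# plate corners from picture at z=.018
for uv in((316,173.3),(325.7,206.7),(261.7,224.3)): print(uv,on_z("top",uv,.018))
E
```

```text
puck [ 0.5468 -0.1745  0.02  ] [ 0.546 -0.181  0.02 ] carr [ 0.5358 -0.3003  0.014 ] [ 0.5352 -0.3047  0.014 ]
top puck 142 0.5454930067062378 -0.17545603215694427 0.020931346341967583 0.02074970581050735 ((545.3038940429688, -175.56863403320312), (39.82868194580078, 40.67051315307617), 159.81326293945312)
top carr 254 0.5319558382034302 -0.3003771901130676 0.030693959444761276 0.01488430302799141 ((534.0123291015625, -299.4689025878906), (54.923858642578125, 59.16166687011719), 0.6109035015106201)
top plate 1054 [ 259  188   67   37 1054] ((0.5679748058319092, 0.07808646559715271), (0.06718716025352478, 0.2003064751625061), 16.456867218017578) 0.01935496576712941
[[ 0.5074  0.1646]
 [ 0.5641 -0.0275]
 [ 0.6286 -0.0084]
 [ 0.5718  0.1837]]
top head 858 [250 179  62  29 858] ((0.5852157473564148, 0.09678051620721817), (0.05220887437462807, 0.15728026628494263), 15.335417747497559) 0.1959413872352172
[[0.5392 0.1657]
 [0.5808 0.014 ]
 [0.6312 0.0278]
 [0.5896 0.1795]]
top knob 72 [ 0.5801 -0.0127  0.3124] [ 0.5708 -0.022   0.2987] [ 0.5925 -0.0028  0.3181]
side puck 121 0.5471239089965
[... 344 characters left out ...]
 5.3690385818481445)
side plate 940 [303 215  51  37 940] ((0.5925443768501282, 0.08045682311058044), (0.11133963614702225, 0.19899727404117584), 15.85424518585205) 0.017401063035618024
[[ 0.5118  0.161 ]
 [ 0.5662 -0.0305]
 [ 0.6733 -0.    ]
 [ 0.6189  0.1914]]
side head 285 [312 172  31  24 285] ((0.5861090421676636, 0.09368162602186203), (0.0508708730340004, 0.16357047855854034), 14.327095985412598) 0.19410055190399356
[[0.5412 0.1666]
 [0.5817 0.0081]
 [0.631  0.0207]
 [0.5905 0.1792]]
side knob 52 [ 0.5835 -0.0193  0.3065] [ 0.573  -0.0268  0.2961] [ 0.5928 -0.0064  0.3147]
(316, 173.3) [0.6678 0.0036 0.018 ]
(325.7, 206.7) [ 0.5656 -0.0262  0.018 ]
(261.7, 224.3) [0.5113 0.165  0.018 ]
```

Emit:
servo_tool:
  hand: [0,0,0,0]
  slide:
    - [0,0,-0.06]
    - [0,0,-0.06]
    - [0,0,-0.06]
    - [0,0,-0.06]
  yaw: [0,0,0,0]

```text
t: 0.6
position: [0.2331, 0.6596, 0.4556]
tcp_rot: [-0.0, 0.169, 0.986, -0.0]
contact_force: [0.3, 1.0, -0.5]
opening: 1.001
gripper_force: 0.0
```

Emit:
servo_tool:
  hand: [0,0,0,0,0,0,0,0,0,0]
  slide:
    - [0,0,-0.0625]
    - [0,0,-0.0625]
    - [0,0,-0.0625]
    - [0,0,-0.0625]
    - [0,0,-0.0625]
    - [0,0,-0.0625]
    - [0,0,-0.0625]
    - [0,0,-0.0625]
    - [0,0,-0.0625]
    - [0,0,-0.0625]
  yaw: [0,0,0,0,0,0,0,0,0,0]

```text
t: 1.85
position: [0.2265, 0.6399, 0.9876]
tcp_rot: [0.001, 0.169, 0.986, 0.007]
contact_force: [-5.8, -15.8, 50.7]
opening: 1.0
gripper_force: 0.0
```

```bash
python3 - <<'E'
from h import *
s=env.read_state();print(s["t"],s["q"],s["position"],s["tcp_rot"])
E
```

```text
1.85 [ 1.19596122e+00  5.87067388e-01  5.98264701e-04  1.32438810e-03
  2.53884927e+00 -3.39147483e-02] [0.22651284 0.63992126 0.9875825 ] [0.00116649 0.16909065 0.9855716  0.00745725]
```

Emit:
servo_tool:
  hand: [0,0,0,0]
  slide:
    - [0,0,-0.04]
    - [0,0,-0.04]
    - [0,0,-0.04]
    - [0,0,-0.04]
  yaw: [0,0,0,0]

```text
t: 2.35
position: [0.2012, 0.5689, 1.0477]
tcp_rot: [0.006, 0.169, 0.985, 0.037]
contact_force: [0.1, 0.2, -0.2]
opening: 0.999
gripper_force: 0.0
```

```bash
python3 - <<'E'
from h import *
s=env.read_state();print(s["t"],s["q"],s["position"],s["tcp_rot"],s["contact_force"])
E
```

```text
2.35 [ 1.19089232e+00  4.92519219e-01  9.63510946e-04  5.32836061e-03
  2.57360029e+00 -3.55347006e-02] [0.20124777 0.56890883 1.04765577] [0.00636168 0.16895191 0.98491937 0.03672352] [ 0.06652851  0.18384673 -0.22827793]
```

Emit:
servo_tool:
  hand: [0,0,0,0,0,0,0,0,0,0]
  slide:
    - [-0.055,-0.023,0.02]
    - [-0.055,-0.025,0.0]
    - [-0.053,-0.028,0.0]
    - [-0.051,-0.032,0.0]
    - [-0.049,-0.035,0.0]
    - [-0.047,-0.038,0.0]
    - [-0.044,-0.041,0.0]
    - [-0.042,-0.043,0.0]
    - [-0.042,-0.043,0.0]
    - [-0.042,-0.043,0]
  yaw: [-3,-3,-3,-3,-3,-3,-3,-3,-3,-3]

```text
t: 3.6
position: [0.6169, 0.1778, 1.0189]
tcp_rot: [0.017, -0.081, 0.996, 0.032]
contact_force: [-20.5, -2.5, 53.1]
opening: 1.002
gripper_force: 0.0
```

```bash
python3 - <<'E'
from h import *
from scipy.optimize import least_squares
np.set_printoptions(precision=4,suppress=True)
s=env.read_state();print(s["t"],s["q"],s["position"],s["tcp_rot"],s["contact_force"])
D=[((.37937,1.73471,1.02848),(.23318,.65965,.21335)),((.58707,.0006,2.53885),(.22651,.63992,.98758)),((.49252,.00096,2.5736),(.20125,.56891,1.04766)),
 ((s["q"][1],s["q"][2],s["q"][4]),s["position"])]
def f(p):
    a,h,L1,L2,L3=p;o=[]
    for (q2,q3,q5),X in D:
        o+=[a+L1*np.sin(q2)+L2*np.sin(q2+q3)+L3*np.sin(q2+q3+q5)-np.hypot(X[0],X[1]),h+L1*np.cos(q2)+L2*np.cos(q2+q3)+L3*np.cos(q2+q3+q5)-X[2]]
    return o
r=least_squares(f,[0,.3,.6,.6,.25]);print(r.x,r.fun)
E
```

```text
3.6 [ 0.2192  0.5402  0.0005  0.1082  2.5565 -1.4223] [0.6169 0.1778 1.0189] [ 0.0165 -0.081   0.996   0.0324] [-20.475   -2.4591  53.1098]
[-0.1436  0.5246  0.8323  0.628   0.7592] [ 0.0018  0.0006 -0.0018 -0.0065  0.0005  0.0063 -0.0006 -0.0005]
```

Emit:
servo_tool:
  hand: [0,0,0,0,0,0,0,0,0,0]
  slide:
    - [-0.03,0,-0.03]
    - [-0.04,0,-0.04]
    - [-0.04,0,-0.04]
    - [-0.04,0,-0.04]
    - [-0.04,0,-0.04]
    - [-0.04,0,-0.04]
    - [-0.04,0,-0.04]
    - [-0.04,0,-0.04]
    - [-0.04,0,-0.04]
    - [-0.04,0,-0.04]
  yaw: [0,0,0,0,0,0,0,0,0,0]

```text
t: 4.85
position: [0.683, 0.1432, 1.0334]
tcp_rot: [0.133, -0.076, 0.986, 0.058]
contact_force: [-0.0, -0.4, 0.6]
opening: 1.001
gripper_force: 0.0
```

```bash
cat >> h.py <<'E'
from scipy.spatial.transform import Rotation as Ro
np.set_printoptions(precision=4,suppress=True)
def st():
    s=env.read_state();w,x,y,z=s["tcp_rot"];M=Ro.from_quat([x,y,z,w]).as_matrix()
    print("t",s["t"],"q",s["q"],"p",s["position"],"F",s["contact_force"],"op",round(s["opening"],3),"gf",round(s["gripper_force"],1))
    print("x",M[:,0],"y",M[:,1],"z",M[:,2],"tilt",np.degrees(np.arccos(-M[2,2])),"az",np.degrees(np.arctan2(M[1,2],M[0,2])))
    return s,M
E
python3 -c "from h import *;st()"
```

```text
t 4.85 q [ 0.135   0.5332  0.0019  0.1366  2.3273 -1.4815] p [0.683  0.1432 1.0334] F [-0.0414 -0.3666  0.6201] op 1.001 gf 0.0
x [-0.953  -0.1343 -0.2715] y [-0.1651  0.9818  0.094 ] z [ 0.2539  0.1344 -0.9578] tilt 16.698368472350207 az 27.89830657724895
```

Emit:
servo_tool:
  hand: [0,0,0,0,0,0,0,0,0,0]
  slide:
    - [-0.06,-0.02,0]
    - [-0.06,-0.015,0]
    - [-0.06,-0.015,0]
    - [-0.06,-0.015,0]
    - [-0.06,-0.015,0]
    - [-0.06,-0.015,0]
    - [-0.06,-0.015,0]
    - [-0.06,-0.015,0]
    - [-0.06,-0.015,0]
    - [-0.06,-0.015,0]
  yaw: [0,0,0,0,0,0,0,0,0,0]

```text
t: 6.1
position: [0.9627, 0.0448, 0.9008]
tcp_rot: [0.272, -0.066, 0.958, 0.068]
contact_force: [0.5, 0.0, 0.2]
opening: 1.001
gripper_force: 0.0
```

```bash
python3 -c "from h import *;st()"
```

```text
t 6.1 q [-0.0283  0.758   0.0022  0.1889  1.8349 -1.6368] p [0.9627 0.0448 0.9008] F [0.5061 0.0053 0.2279] op 1.001 gf 0.0
x [-0.843  -0.0898 -0.5303] y [-0.1642  0.9819  0.0947] z [ 0.5122  0.1669 -0.8425] tilt 32.59485276514349 az 18.043769544705377
```

```bash
cat > fit.py <<'E'
from h import *
from scipy.optimize import least_squares
D=[([1.1977,.37937,1.73471],(.23318,.65965,.21335),(0,0,-1)),([1.196,.58707,.0006],(.22651,.63992,.98758),None),([1.1909,.49252,.00096],(.20125,.56891,1.04766),None),
([.135,.5332,.0019],(.683,.1432,1.0334),(.2539,.1344,-.9578)),([-.0283,.758,.0022],(.9627,.0448,.9008),(.5122,.1669,-.8425)),([.2192,.5402,.0005],(.6169,.1778,1.0189),None)]
Q={1:(.00116649,.16909065,.9855716,.00745725),2:(.00636168,.16895191,.98491937,.03672352),5:(.0165,-.081,.996,.0324)}
def wr(p,q):
    a,h,L1,L2,L3=p; r=a+L1*np.sin(q[1])+L2*np.sin(q[1]+q[2]); return np.array([r*np.cos(q[0]),r*np.sin(q[0]),h+L1*np.cos(q[1])+L2*np.cos(q[1]+q[2])])
def f(p):
    o=[]
    for i,(q,X,z) in enumerate(D):
        if z is None: w,x,y,zz=Q[i]; z=Ro.from_quat([x,y,zz,w]).as_matrix()[:,2]
        o+=list(wr(p,q)-(np.array(X)-p[4]*np.array(z)))
    return np.concatenate(o and [o])
r=least_squares(f,[0,.3,.6,.6,.25])
if __name__=="__main__":
    print(r.x,np.abs(r.fun).max()); a,h,L1,L2,L3=r.x
    for t in(40,45,50):
        for P in((.602,.0445,.05),(.546,-.1775,.015),(.5355,-.302,.015)):
            th=np.radians(t);az=np.radians(18);z=np.array([np.sin(th)*np.cos(az),np.sin(th)*np.sin(az),-np.cos(th)])
            w=np.array(P)-L3*z; R=np.hypot(w[0],w[1])-a; H=w[2]-h; d=np.hypot(R,H); c=(d*d-L1*L1-L2*L2)/(2*L1*L2)
            q3=np.arccos(c); q2=np.arctan2(R,H)-np.arctan2(L2*np.sin(q3),L1+L2*np.cos(q3)); fa=q2+q3; q1=np.arctan2(w[1],w[0])
            fd=np.array([np.sin(fa)*np.cos(q1),np.sin(fa)*np.sin(q1),np.cos(fa)]); print(t,P,"q1",q1,"q2",q2,"q3",q3,"q5",np.arccos(fd@z))
E
python3 fit.py
```

```text
[-0.0188  0.2683  0.6201  0.6077  0.3061] 0.03330174532688451
40 (0.602, 0.0445, 0.05) q1 -0.03926438219286146 q2 0.3507555724729612 q3 2.418832087502781 q5 0.3685529598152714
40 (0.546, -0.1775, 0.015) q1 -0.5861562096730208 q2 0.4424933655862813 q3 2.391441215790148 q5 0.5528607967994896
40 (0.5355, -0.302, 0.015) q1 -0.8056670841897059 q2 0.496589696932773 q3 2.263407737803842 q5 0.6175956446705128
45 (0.602, 0.0445, 0.05) q1 -0.056437945989960964 q2 0.37761661836536553 q3 2.451331648342736 q5 0.5042176819167623
45 (0.546, -0.1775, 0.015) q1 -0.6229929316029887 q2 0.47597761997059895 q3 2.4103111199257734 q5 0.6601224680320953
45 (0.5355, -0.302, 0.015) q1 -0.8414907870677261 q2 0.5260209800433566 q3 2.2764972003318906 q5 0.7048550519119129
50 (0.602, 0.0445, 0.05) q1 -0.07363101097100791 q2 0.4144202019560561 q3 2.4792894287707465 q5 0.6482610848157067
50 (0.546, -0.1775, 0.015) q1 -0.6585959329932072 q2 0.5169437190853894 q3 2.4246825630268427 q5 0.7732403325204994
50 (0.5355, -0.302, 0.015) q1 -0.8753434331658388 q2 0.5611777471328578 q3 2.285769942799766 q5 0.7983787545299973
```

Emit:
servo_tool:
  hand: [0,0,0,0,0]
  slide:
    - [-0.06,0.0,0]
    - [-0.06,0.0,0]
    - [-0.06,0.0,0]
    - [-0.06,0.0,0]
    - [-0.06,0.0,0]
  yaw: [0,0,0,0,0]

```text
t: 6.72
position: [1.0225, 0.066, 0.9052]
tcp_rot: [0.355, -0.059, 0.93, 0.07]
contact_force: [-0.4, -0.2, -0.1]
opening: 0.995
gripper_force: 0.0
```

```bash
python3 -c "from h import *;st()"
```

```text
t 6.725 q [-0.0042  0.7862  0.0022  0.1763  1.6296 -1.6248] p [1.0225 0.066  0.9052] F [-0.4045 -0.2381 -0.1462] op 0.995 gf 0.0
x [-0.7413 -0.0603 -0.6685] y [-0.1597  0.9832  0.0884] z [ 0.6519  0.1723 -0.7384] tilt 42.402811315476995 az 14.807497665764744
```

Emit:
servo_tool:
  hand: [0,0,0]
  slide:
    - [-0.06,0.0,0]
    - [-0.06,0.0,0]
    - [-0.03,0.0,0]
  yaw: [0,0,0]

```text
t: 7.1
position: [1.0381, 0.072, 0.9233]
tcp_rot: [0.396, -0.055, 0.914, 0.071]
contact_force: [0.4, -0.2, 0.2]
opening: 0.999
gripper_force: 0.0
```

```bash
python3 -c "from h import *;st()"
```

```text
t 7.1 q [ 0.0023  0.7846  0.0019  0.1732  1.542  -1.62  ] p [1.0381 0.072  0.9233] F [ 0.3533 -0.1968  0.2337] op 0.999 gf 0.0
x [-0.6806 -0.0451 -0.7313] y [-0.1577  0.9837  0.0861] z [ 0.7155  0.1739 -0.6766] tilt 47.41980374445838 az 13.661736975814119
```

Emit:
servo_tool:
  hand: [0,0,0,0,0,0,0,0,0]
  slide:
    - [0.02,0,0]
    - [0.056,-0.0148,-0.001]
    - [0.056,-0.0148,-0.001]
    - [0.056,-0.0148,-0.001]
    - [0.056,-0.0148,-0.001]
    - [0.056,-0.0148,-0.001]
    - [0.056,-0.0148,-0.001]
    - [0.056,-0.0148,-0.001]
    - [0.056,-0.0148,-0.001]
  yaw: [-6.7,0,0,0,0,0,0,0,0]

```text
t: 8.22
position: [0.7867, -0.0836, 0.6283]
tcp_rot: [0.398, -0.093, 0.911, 0.056]
contact_force: [1.2, 0.4, 0.4]
opening: 0.998
gripper_force: 0.0
```

```bash
cat >> h.py <<'E'
def to(target,M,p):
    d=M.T@(np.array(target)-p); print("slide",d,"len",np.linalg.norm(d)); return d
E
python3 - <<'E'
from h import *
s,M=st(); to((.474,-.317,.17),M,s["position"])
E
```

```text
t 8.225 q [-0.2548  0.0108  1.5885  0.4887  0.8415 -2.2248] p [ 0.7867 -0.0836  0.6283] F [1.1773 0.3853 0.4432] op 0.998 gf 0.0
x [-0.666  -0.1251 -0.7354] y [-0.2139  0.9765  0.0276] z [ 0.7146  0.1757 -0.6771] tilt 47.38410445648026 az 13.810588018802095
slide [ 0.5745 -0.1737  0.0458] len 0.6019486895881929
```

Emit:
servo_tool:
  hand: [0,0,0,0,0,0,0,0,0,0]
  slide:
    - [0.05,-0.0174,0.0046]
    - [0.055,-0.0174,0.0046]
    - [0.055,-0.0174,0.0046]
    - [0.055,-0.0174,0.0046]
    - [0.055,-0.0174,0.0046]
    - [0.055,-0.0174,0.0046]
    - [0.055,-0.0174,0.0046]
    - [0.055,-0.0174,0.0046]
    - [0.055,-0.0174,0.0046]
    - [0.05,-0.0174,0.0046]
  yaw: [-0.55,-0.55,-0.55,-0.55,0,0,0,0,0,0]

```text
t: 9.48
position: [0.523, -0.2866, 0.2804]
tcp_rot: [0.327, -0.067, 0.942, 0.044]
contact_force: [0.6, 0.5, 0.6]
opening: 0.998
gripper_force: 0.0
```

```bash
python3 - <<'E'
from h import *
s,M=st(); to((.5462-.0716,-.2994-.0174,.0145+.0677),M,s["position"])
E
```

```text
t 9.475 q [-0.7774  0.0149  2.1624  0.8606  0.7525 -3.0763] p [ 0.523  -0.2866  0.2804] F [0.6228 0.4656 0.5876] op 0.998 gf 0.0
x [-0.7771 -0.0974 -0.6218] y [-0.155   0.9871  0.0392] z [ 0.6099  0.1268 -0.7822] tilt 38.53481986878928 az 11.744038138657507
slide [ 0.1637 -0.0301  0.1217] len 0.20621034632393742
```

```bash
python3 - <<'E'
from h import *
s,M=st(); d=np.array([1.0,-.02,.85])-s["position"]; n=18;
for k in range(n):
    R=M@Ro.from_euler("z",10*k,degrees=True).as_matrix(); print((R.T@d/n).round(3).tolist())
E
```

```text
t 9.475 q [-0.7774  0.0149  2.1624  0.8606  0.7525 -3.0763] p [ 0.523  -0.2866  0.2804] F [0.6228 0.4656 0.5876] op 0.998 gf 0.0
x [-0.7771 -0.0974 -0.6218] y [-0.155   0.9871  0.0392] z [ 0.6099  0.1268 -0.7822] tilt 38.53481986878928 az 11.744038138657507
[-0.042, 0.012, -0.007]
[-0.039, 0.019, -0.007]
[-0.035, 0.025, -0.007]
[-0.03, 0.031, -0.007]
[-0.024, 0.036, -0.007]
[-0.018, 0.04, -0.007]
[-0.011, 0.042, -0.007]
[-0.003, 0.043, -0.007]
[0.004, 0.043, -0.007]
[0.012, 0.042, -0.007]
[0.019, 0.039, -0.007]
[0.025, 0.035, -0.007]
[0.031, 0.03, -0.007]
[0.036, 0.024, -0.007]
[0.04, 0.018, -0.007]
[0.042, 0.011, -0.007]
[0.043, 0.003, -0.007]
[0.043, -0.004, -0.007]
```

Emit:
servo_tool:
  hand: [0,0,0,0,0,0,0,0,0]
  slide:
    - [-0.042,0.012,-0.007]
    - [-0.039,0.019,-0.007]
    - [-0.035,0.025,-0.007]
    - [-0.03,0.031,-0.007]
    - [-0.024,0.036,-0.007]
    - [-0.018,0.04,-0.007]
    - [-0.011,0.042,-0.007]
    - [-0.003,0.043,-0.007]
    - [0.004,0.043,-0.007]
  yaw: [10,10,10,10,10,10,10,10,10]

```text
t: 10.6
position: [0.7531, -0.1464, 0.5625]
tcp_rot: [0.204, 0.609, 0.721, 0.261]
contact_force: [0.4, -0.5, -1.1]
opening: 1.003
gripper_force: 0.0
```

Emit:
servo_tool:
  hand: [0,0,0,0,0,0,0,0,0]
  slide:
    - [0.012,0.042,-0.007]
    - [0.019,0.039,-0.007]
    - [0.025,0.035,-0.007]
    - [0.031,0.03,-0.007]
    - [0.036,0.024,-0.007]
    - [0.04,0.018,-0.007]
    - [0.042,0.011,-0.007]
    - [0.043,0.003,-0.007]
    - [0.043,-0.004,-0.007]
  yaw: [10,10,10,10,10,10,10,10,10]

```text
t: 11.72
position: [0.9846, -0.0024, 0.8482]
tcp_rot: [-0.04, 0.94, 0.079, 0.328]
contact_force: [0.4, -1.2, 1.0]
opening: 1.003
gripper_force: 0.0
```

```bash
python3 - <<'E'
from h import *
s,M=st(); to((1.02,.03,.88),M,s["position"])
E
```

```text
t 11.725 q [-0.0731  0.5242  0.5285  0.1747  1.4356  1.3656] p [ 0.9846 -0.0024  0.8482] F [ 0.3511 -1.1789  0.978 ] op 1.003 gf 0.0
x [0.7718 0.1216 0.6241] y [ 0.1748 -0.9843 -0.0243] z [ 0.6113  0.1279 -0.781 ] tilt 38.6513822344573 az 11.815277133652184
slide [ 0.0511 -0.0265  0.0009] len 0.05754878843593842
```

Emit:
servo_tool:
  hand: [0,0,0,0,0,0,0]
  slide:
    - [0.05,0,0]
    - [0.06,0,0]
    - [0.06,0,0]
    - [0.06,0,0]
    - [0.06,0,0]
    - [0.06,0,0]
    - [0.06,0,0]
  yaw: [0,0,0,0,0,0,0]

```text
t: 12.6
position: [1.0553, 0.042, 0.9225]
tcp_rot: [-0.036, 0.905, 0.074, 0.417]
contact_force: [0.4, 0.6, -0.1]
opening: 0.999
gripper_force: 0.0
```

```bash
python3 - <<'E'
from h import *
s,M=st(); to((.474,-.317,.17),M,s["position"])
E
```

```text
t 12.6 q [-0.0182  0.7947  0.001   0.142   1.491   1.4424] p [1.0553 0.042  0.9225] F [ 0.3583  0.572  -0.1017] op 0.999 gf 0.0
x [0.6407 0.104  0.7607] y [ 0.1645 -0.9864 -0.0037] z [ 0.7499  0.1275 -0.6491] tilt 49.525148089295115 az 9.647242013425679
slide [-0.9822  0.2614  0.0068] len 1.0164004592466287
```

Emit:
servo_tool:
  hand: [0,0,0,0,0,0,0,0,0]
  slide:
    - [-0.0546,0.0145,0.0004]
    - [-0.0546,0.0145,0.0004]
    - [-0.0546,0.0145,0.0004]
    - [-0.0546,0.0145,0.0004]
    - [-0.0546,0.0145,0.0004]
    - [-0.0546,0.0145,0.0004]
    - [-0.0546,0.0145,0.0004]
    - [-0.0546,0.0145,0.0004]
    - [-0.0546,0.0145,0.0004]
  yaw: [0,0,0,0,0,0,0,0,0]

```text
t: 13.72
position: [0.822, -0.1117, 0.6159]
tcp_rot: [-0.036, 0.905, 0.076, 0.416]
contact_force: [-0.2, 0.1, 0.0]
opening: 1.003
gripper_force: 0.0
```

Emit:
servo_tool:
  hand: [0,0,0,0,0,0,0,0,0]
  slide:
    - [-0.0546,0.0145,0.0004]
    - [-0.0546,0.0145,0.0004]
    - [-0.0546,0.0145,0.0004]
    - [-0.0546,0.0145,0.0004]
    - [-0.0546,0.0145,0.0004]
    - [-0.0546,0.0145,0.0004]
    - [-0.0546,0.0145,0.0004]
    - [-0.0546,0.0145,0.0004]
    - [-0.0546,0.0145,0.0004]
  yaw: [0,0,0,0,0,0,0,0,0]

```text
t: 14.85
position: [0.531, -0.2936, 0.2404]
tcp_rot: [-0.035, 0.906, 0.077, 0.416]
contact_force: [0.0, -0.2, 0.6]
opening: 0.999
gripper_force: 0.0
```

```bash
python3 - <<'E'
from h import *
s,M=st(); to((.478,-.312,.073),M,s["position"])
E
```

```text
t 14.85 q [-0.8322  0.1089  2.2315  1.2903  0.7268 -0.4268] p [ 0.531  -0.2936  0.2404] F [ 0.0451 -0.1527  0.5746] op 0.999 gf 0.0
x [0.6428 0.1099 0.7581] y [ 0.1685 -0.9857  0.    ] z [ 0.7473  0.1277 -0.6521] tilt 49.2991860320132 az 9.696476421436861
slide [-0.163   0.0092  0.0672] len 0.1765761841590347
```

Emit:
servo_tool:
  hand: [0,0,0,0,0]
  slide:
    - [-0.033,0.0018,0.0135]
    - [-0.033,0.0018,0.0135]
    - [-0.033,0.0018,0.0134]
    - [-0.033,0.0018,0.0134]
    - [-0.031,0.002,0.0134]
  yaw: [0,0,0,0,0]

```text
t: 15.48
position: [0.4784, -0.3115, 0.0724]
tcp_rot: [-0.036, 0.906, 0.077, 0.415]
contact_force: [0.7, -0.0, 0.5]
opening: 1.003
gripper_force: 0.0
```

```bash
python3 - <<'E'
from h import *
s,M=st(); to((.478,-.312,.073),M,s["position"])
T,_=env.camera("top");S,_=env.camera("side")
def px(n,X):
    c=P[n];return cv2.projectPoints(np.array([X],float),cv2.Rodrigues(np.array(c["R"]))[0],np.array(c["t"]),c["K"],c["dist_coeffs"])[0][0,0]
print(px("top",s["position"]),px("side",s["position"]))
a=cv2.resize(T[180:270,370:470],None,fx=4,fy=4,interpolation=cv2.INTER_CUBIC)
b=cv2.resize(S[250:340,260:360],None,fx=4,fy=4,interpolation=cv2.INTER_CUBIC)
cv2.imwrite("pics/g1.png",np.hstack([a,b])[:,:,::-1])
E
```

```text
t 15.475 q [-0.9467  0.4404  2.2815  1.6252  0.7498 -1.0027] p [ 0.4784 -0.3115  0.0724] F [ 0.7345 -0.0096  0.4622] op 1.003 gf 0.0
x [0.6439 0.1099 0.7572] y [ 0.1689 -0.9856 -0.0006] z [ 0.7462  0.1282 -0.6532] tilt 49.214313728388646 az 9.749872421399829
slide [ 0.0001  0.0005 -0.0007] len 0.0008741471692648179
[425.3953 235.0135] [297.1718 298.2218]
```

View pics/g1.png

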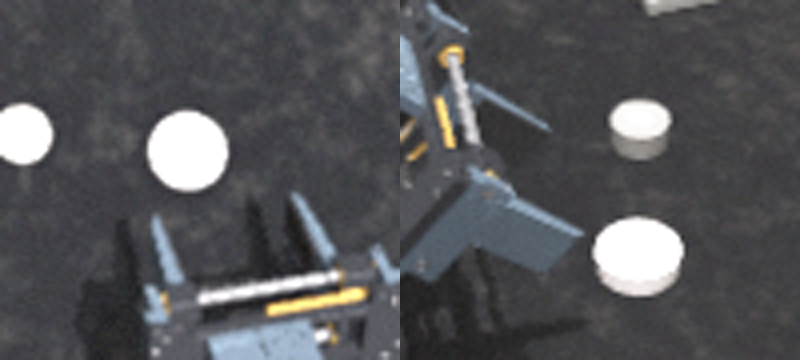

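Emit:
servo_tool:
  hand: [0,0,0,0,0]
  slide:
    - [0.0009,0.0003,0.025]
    - [0,0,0.025]
    - [0,0,0.02]
    - [0,0,0.013]
    - [0,0,0.0064]
  yaw: [0,0,0,0,0]

```text
t: 16.2
position: [0.5462, -0.2986, 0.0154]
tcp_rot: [-0.037, 0.906, 0.077, 0.415]
contact_force: [0.8, 0.2, -0.5]
opening: 0.999
gripper_force: 0.0
```

Emit:
servo_tool:
  hand: [255,255,255,255,255]
  slide:
    - [0,0,0]
    - [0,0,0]
    - [0,0,0]
    - [0,0,0]
    - [0,0,0]
  yaw: [0,0,0,0,0]

```text
t: 16.82
position: [0.5452, -0.2985, 0.0148]
tcp_rot: [-0.037, 0.906, 0.076, 0.415]
contact_force: [-2.2, -0.3, 3.6]
opening: 0.603
gripper_force: 30.0
```

```bash
python3 -c "from h import *;st()"
```

```text
t 16.825 q [-0.8177  0.602   2.1912  1.8284  0.7143 -1.1143] p [ 0.5452 -0.2985  0.0148] F [-2.2237 -0.2565  3.5519] op 0.603 gf 30.0
x [0.6443 0.1074 0.7572] y [ 0.169  -0.9856 -0.0041] z [ 0.7458  0.1306 -0.6532] tilt 49.218047140067625 az 9.933313673300967
```

Emit:
servo_tool:
  hand: [255,255,255,255]
  slide:
    - [0.0075,0,-0.0065]
    - [0.02,0,-0.017]
    - [0.03,0,-0.026]
    - [0.03,0,-0.026]
  yaw: [0,0,0,0]

```text
t: 17.32
position: [0.545, -0.2986, 0.1315]
tcp_rot: [-0.037, 0.906, 0.076, 0.414]
contact_force: [1.7, -1.0, -1.2]
opening: 0.601
gripper_force: 30.0
```

```bash
cat >> h.py <<'E'
def px(n,X):
    c=P[n];return cv2.projectPoints(np.array([X],float),cv2.Rodrigues(np.array(c["R"]))[0],np.array(c["t"]),c["K"],c["dist_coeffs"])[0][0,0]
def crop2(name,X,w=60,h=45):
    out=[];im={}
    for n in("top","side"):
        p,d=env.camera(n);im[n]=(p,d);u,v=px(n,X).round().astype(int);print(n,"crop origin",u-w,v-h,"pt",px(n,X))
        out.append(cv2.resize(p[max(v-h,0):v+h,max(u-w,0):u+w],(400,300),interpolation=cv2.INTER_CUBIC))
    cv2.imwrite(name,np.hstack(out)[:,:,::-1]); return im
E
python3 - <<'E'
from h import *
s,M=st(); im=crop2("pics/l1.png",s["position"])
for n in im:
    X,u,v=cloud(n,im[n][1]); W=im[n][0][v,u].astype(int); L=(X-s["position"])
    k=(np.linalg.norm(L,axis=1)<.055)&(W.min(1)>110)&(W.max(1)-W.min(1)<30)
    Y=X[k]; print(n,k.sum(),Y.mean(0),Y.min(0),Y.max(0)); 
    c=Y.mean(0);U,Sg,Vt=np.linalg.svd(Y-c);print(Sg,Vt[2], cv2.minEnclosingCircle(Y[:,:2].astype(np.float32)))
E
```

```text
t 17.325 q [-0.8178  0.344   2.2229  1.5585  0.6858 -0.7636] p [ 0.545  -0.2986  0.1315] F [ 1.7376 -0.9826 -1.2274] op 0.601 gf 30.0
x [0.645  0.1074 0.7566] y [ 0.1692 -0.9856 -0.0043] z [ 0.7453  0.1308 -0.6538] tilt 49.16956402578884 az 9.954536793417367
top crop origin 365 164 pt [425.2406 209.4339]
side crop origin 264 230 pt [323.7338 275.3999]
top 305 [ 0.5356 -0.3011  0.1331] [ 0.5071 -0.3312  0.121 ] [ 0.5608 -0.2616  0.1707]
[0.2597 0.2323 0.1054] [-0.0165 -0.0159  0.9997] ((0.5406068563461304, -0.2964570224285126), 0.03556976467370987)
side 89 [ 0.5462 -0.3032  0.137 ] [ 0.5148 -0.3457  0.1201] [ 0.5651 -0.2632  0.1727]
[0.2243 0.1244 0.1158] [-0.1894  0.1295 -0.9733] ((0.5290564894676208, -0.30452707409858704), 0.041889600455760956)
```

View pics/l1.png

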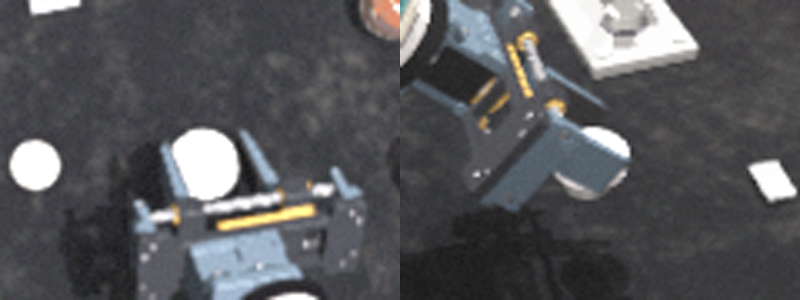

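```bash
python3 - <<'E'
from h import *
p,d=env.camera("top"); np.savez("top1.npz",p=p,d=d)
for nm,uv,z in(("hub",(298.7,179),.277),("knob",(323.3,185),.315)): print(nm,on_z("top",uv,z))
X,u,v=cloud("top",d)
k=(abs(X[:,0]-.6)<.03)&(abs(X[:,1]-.045)<.03)&(X[:,2]>.262)&(X[:,2]<.3); 
print("hub cloud",k.sum(),X[k].mean(0),X[k].min(0),X[k].max(0))
# subpixel plate edges along rays at z=.018 frame guess
yaw=np.radians(15.9);xp=np.array([-np.sin(yaw),np.cos(yaw)]);yp=np.array([-np.cos(yaw),-np.sin(yaw)]);A=np.array([.601,.0465])
g=cv2.GaussianBlur(p.min(2),(3,3),0).astype(np.float32)
def edge(a,b,n=200):
    t=np.linspace(0,1,n);Q=[px("top",[*(a+(b-a)*s),.018]) for s in t];val=np.array([cv2.getRectSubPix(g,(1,1),(float(q[0]),float(q[1])))[0,0] for q in Q])
    i=np.abs(np.diff(val)).argmax(); lo,hi=val[:max(i-25,1)].mean(),val[i+25:].mean(); c=(lo+hi)/2; j=np.nonzero((val[:-1]-c)*(val[1:]-c)<=0)[0]; j=j[np.abs(j-i).argmin()]
    return a+(b-a)*t[j],lo,hi
loc=lambda x,y:A+x*xp+y*yp
for y in(-45,-35,-5,5,15,30,45):
    e,lo,hi=edge(loc(-.04,y/1e3),loc(-.08,y/1e3)); print("front",y,(e-A)@xp*1e3,lo,hi)
for x in(-50,-40,-30,-20):
    e,lo,hi=edge(loc(x/1e3,-.035),loc(x/1e3,-.075)); print("far",x,(e-A)@yp*1e3,lo,hi)
for x in(-50,-20,20,60,120):
    e,lo,hi=edge(loc(x/1e3,.035),loc(x/1e3,.075)); print("near",x,(e-A)@yp*1e3,lo,hi)
for y in(30,40,48):
    e,lo,hi=edge(loc(.12,y/1e3),loc(.16,y/1e3)); print("back",y,(e-A)@xp*1e3,lo,hi)
E
```

```text
hub [0.6003 0.0468 0.277 ]
knob [ 0.579 -0.013  0.315]
hub cloud 203 [0.5972 0.0401 0.2761] [0.582  0.0165 0.2626] [0.6158 0.0609 0.2857]
front -45 -60.10050251256282 254.8188 72.709915
front -35 -59.89949748743719 254.65384 79.23913
front -5 -56.28140703517586 251.81548 90.09774<stdin>:12: RuntimeWarning: Mean of empty slice.
  ret = ret.dtype.type(ret / rcount)
Traceback (most recent call last):
ValueError: attempt to get argmin of an empty sequence
```

Emit:
servo_tool:
  hand: [255,255,255,255,255]
  slide:
    - [-0.03,0,0.026]
    - [-0.03,0,0.026]
    - [-0.019,0,0.0163]
    - [-0.0075,0,0.0065]
    - [-0.001,0,0.0008]
  yaw: [0,0,0,0,0]

```text
t: 18.1
position: [0.5449, -0.2979, 0.0136]
tcp_rot: [-0.038, 0.906, 0.076, 0.414]
contact_force: [0.7, 0.7, -1.0]
opening: 0.604
gripper_force: 30.0
```

```bash
python3 -c "from h import *;st()"
```

```text
t 18.1 q [-0.8172  0.604   2.1912  1.8287  0.7143 -1.1146] p [ 0.5449 -0.2979  0.0136] F [ 0.6712  0.6837 -0.9846] op 0.604 gf 30.0
x [0.6452 0.1066 0.7565] y [ 0.1694 -0.9855 -0.0056] z [ 0.745   0.1318 -0.6539] tilt 49.161897003998 az 10.030721168573073
```

Emit:
servo_tool:
  hand: [0,0,0,0,0,0,0,0,0,0]
  slide:
    - [0,0,0]
    - [0,0,0]
    - [0,0,0]
    - [0,0,-0.03]
    - [0,0,-0.05]
    - [0.046,0,-0.04]
    - [0.046,0,-0.04]
    - [0.046,0,-0.04]
    - [0.0438,-0.0406,0.0026]
    - [0.0438,-0.0406,0.0026]
  yaw: [0,0,0,0,0,0,0,0,0,0]

```text
t: 19.35
position: [0.5319, -0.2189, 0.3149]
tcp_rot: [-0.036, 0.906, 0.076, 0.415]
contact_force: [0.1, -0.7, -0.2]
opening: 0.996
gripper_force: 0.0
```

Emit:
servo_tool:
  hand: [0,0,0,0,0,0,0,0,0,0]
  slide:
    - [0.0438,-0.0406,0.0026]
    - [0.0438,-0.0406,0.0026]
    - [0.0438,-0.0406,0.0026]
    - [0.0438,-0.0406,0.0026]
    - [0.0438,-0.0406,0.0026]
    - [0.0438,-0.0406,0.0026]
    - [0.0438,-0.0406,0.0026]
    - [0.0438,-0.0406,0.0026]
    - [0.0438,-0.0406,0.0026]
    - [0.0438,-0.0406,0.0026]
  yaw: [0,0,0,0,0,0,0,0,0,0]

```text
t: 20.6
position: [0.7648, 0.2327, 0.6305]
tcp_rot: [-0.037, 0.906, 0.076, 0.415]
contact_force: [1.2, -1.2, 0.2]
opening: 0.999
gripper_force: 0.0
```

```bash
python3 - <<'E'
from h import *
s,M=st(); to((.88,.5,.9),M,s["position"])
E
```

```text
t 20.6 q [ 0.2977 -0.0084  1.6148 -0.1485  0.6852  1.7729] p [0.7648 0.2327 0.6305] F [ 1.1637 -1.2171  0.1593] op 0.999 gf 0.0
x [0.6442 0.1073 0.7573] y [ 0.1692 -0.9856 -0.0043] z [ 0.7459  0.1309 -0.653 ] tilt 49.2290326871076 az 9.95377983130801
slide [ 0.307  -0.2451 -0.055 ] len 0.396682347657323
```

Emit:
servo_tool:
  hand: [0,0,0,0,0,0,0,0,0,0]
  slide:
    - [0.045,-0.038,-0.008]
    - [0.045,-0.038,-0.008]
    - [0.045,-0.038,-0.008]
    - [0.045,-0.038,-0.008]
    - [0.045,-0.038,-0.008]
    - [0.045,-0.038,-0.008]
    - [0.06,-0.01,0]
    - [0.06,-0.01,0]
    - [0.06,-0.01,0]
    - [0.06,-0.01,0]
  yaw: [0,0,0,0,0,0,0,0,0,0]

```text
t: 21.85
position: [0.9235, 0.4935, 0.9407]
tcp_rot: [-0.045, 0.894, 0.078, 0.438]
contact_force: [-6.8, -5.0, 18.1]
opening: 1.003
gripper_force: 0.0
```

```bash
python3 - <<'E'
from h import *
s,M=st()
E
```

```text
t 21.85 q [ 0.5377  0.7855  0.0005 -0.2744  1.4764  1.8311] p [0.9235 0.4935 0.9407] F [-6.7872 -5.0312 18.123 ] op 1.003 gf 0.0
x [0.6033 0.1001 0.7912] y [ 0.1793 -0.9837 -0.0123] z [ 0.7771  0.1493 -0.6114] tilt 52.30996159455532 az 10.877436434174575
```

Emit:
servo_tool:
  hand: [0,0,0]
  slide:
    - [0.06,-0.01,0]
    - [0.06,-0.01,0]
    - [0.06,-0.01,0]
  yaw: [0,0,0]

```text
t: 22.22
position: [0.9255, 0.4803, 0.9897]
tcp_rot: [-0.063, 0.868, 0.081, 0.485]
contact_force: [-0.2, 0.2, 0.5]
opening: 1.002
gripper_force: 0.0
```

```bash
python3 - <<'E'
from h import *
s,M=st()
for nm,c in(("carrier",(.5355,-.2997)),):
    f=M[:2,2]/np.linalg.norm(M[:2,2]); cs=-M[2,2]; T=np.r_[np.array(c)+.016*cs*f,.016*M[2,0]+.0028]; print("T",T,"pre",T-.12*M[:,2])
    to(T-.12*M[:,2]+[0,0,.03],M,s["position"])
print("yawfix",np.degrees(np.arctan2(M[2,1],M[2,0])))
E
```

```text
t 22.225 q [ 0.5209  0.7557  0.001  -0.2572  1.3883  1.8136] p [0.9255 0.4803 0.9897] F [-0.2065  0.1757  0.4613] op 1.002 gf 0.0
x [0.5158 0.0795 0.853 ] y [ 0.2027 -0.9787 -0.0314] z [ 0.8324  0.1891 -0.5209] tilt 58.60448936284109 az 12.80173500111663
T [ 0.5436 -0.2979  0.0164] pre [ 0.4437 -0.3205  0.079 ]
slide [-1.0634  0.7138 -0.0936] len 1.2841519197546847
yawfix -2.1080150589390163
```

Emit:
servo_tool:
  hand: [0,0,0,0,0,0,0,0,0,0]
  slide:
    - [-0.0495,0.0307,-0.0043]
    - [-0.0495,0.0307,-0.0043]
    - [-0.0495,0.0307,-0.0043]
    - [-0.0495,0.0307,-0.0043]
    - [-0.0495,0.0307,-0.0043]
    - [-0.0495,0.0307,-0.0043]
    - [-0.0495,0.0307,-0.0043]
    - [-0.0495,0.0307,-0.0043]
    - [-0.0495,0.0307,-0.0043]
    - [-0.0495,0.0307,-0.0043]
  yaw: [-2.1,0,0,0,0,0,0,0,0,0]

```text
t: 23.48
position: [0.7456, 0.1843, 0.6597]
tcp_rot: [-0.058, 0.868, 0.087, 0.486]
contact_force: [-0.5, -0.9, 0.4]
opening: 1.0
gripper_force: 0.0
```

Emit:
servo_tool:
  hand: [0,0,0,0,0,0,0,0,0,0]
  slide:
    - [-0.0495,0.0307,-0.0043]
    - [-0.0495,0.0307,-0.0043]
    - [-0.0495,0.0307,-0.0043]
    - [-0.0495,0.0307,-0.0043]
    - [-0.0495,0.0307,-0.0043]
    - [-0.0495,0.0307,-0.0043]
    - [-0.0495,0.0307,-0.0043]
    - [-0.0495,0.0307,-0.0043]
    - [-0.0495,0.0307,-0.0043]
    - [-0.0495,0.0307,-0.0043]
  yaw: [0,0,0,0,0,0,0,0,0,0]

```text
t: 24.72
position: [0.5222, -0.1679, 0.2606]
tcp_rot: [-0.056, 0.868, 0.088, 0.485]
contact_force: [-0.6, -0.0, -0.0]
opening: 1.003
gripper_force: 0.0
```

```bash
python3 - <<'E'
from h import *
s,M=st()
c=(.5355,-.2997)
f=M[:2,2]/np.linalg.norm(M[:2,2]); cs=-M[2,2]; T=np.r_[np.array(c)+.016*cs*f,.016*M[2,0]+.0028]; print("T",T,"pre",T-.1*M[:,2])
to(T-.1*M[:,2],M,s["position"])
p,d=env.camera("top"); m=(p.min(2)>130).astype(np.uint8); m[:,:360]=0;m[:,435:]=0;m[:202]=0;m[235:]=0
k,l,S,C=cv2.connectedComponentsWithStats(m)
for i in range(1,k):
    if S[i,4]>50: print(S[i],C[i],on_z("top",C[i],.014),on_z("top",C[i],.02))
E
```

```text
t 24.725 q [-0.6916 -0.0297  2.4144  1.6042  0.7364 -0.6217] p [ 0.5222 -0.1679  0.2606] F [-0.6053 -0.0403 -0.0296] op 1.003 gf 0.0
x [0.5138 0.0992 0.8521] y [ 0.2072 -0.9782 -0.011 ] z [ 0.8325  0.1822 -0.5232] tilt 58.45295029012472 az 12.34468049605128
T [ 0.5437 -0.2979  0.0164] pre [ 0.4604 -0.3161  0.0688]
slide [-0.2099  0.1343  0.0219] len 0.2501589002480893
[406 204  21  22 264] [417.0265 215.7917] [ 0.5402 -0.302   0.014 ] [ 0.5395 -0.3007  0.02  ]
[365 206  18  29 271] [372.8118 216.7491] [ 0.5365 -0.1683  0.014 ] [ 0.5358 -0.1675  0.02  ]
[391 229  28   6  80] [407.0375 232.25  ] [ 0.4903 -0.2707  0.014 ] [ 0.4899 -0.2694  0.02  ]
```

Emit:
servo_tool:
  hand: [0,0,0,0,0]
  slide:
    - [-0.0425,0.0264,0.0044]
    - [-0.0425,0.0264,0.0044]
    - [-0.0425,0.0264,0.0044]
    - [-0.0425,0.0264,0.0044]
    - [-0.0425,0.0264,0.0044]
  yaw: [-0.7,0,0,0,0]

```text
t: 25.4
position: [0.4597, -0.3159, 0.0661]
tcp_rot: [-0.053, 0.868, 0.094, 0.484]
contact_force: [0.7, -1.4, 0.1]
opening: 0.998
gripper_force: 0.0
```

```bash
python3 - <<'E'
from h import *
s,M=st()
c=(.5355,-.2997)
f=M[:2,2]/np.linalg.norm(M[:2,2]); cs=-M[2,2]; T=np.r_[np.array(c)+.016*cs*f,.016*M[2,0]+.0028]; print("T",T)
to(T,M,s["position"])
p,d=env.camera("top"); m=(p.min(2)>130).astype(np.uint8); m[:,:360]=0;m[:,435:]=0;m[:202]=0;m[235:]=0
k,l,S,C=cv2.connectedComponentsWithStats(m)
for i in range(1,k):
    if S[i,4]>50: print(S[i],C[i],on_z("top",C[i],.014),on_z("top",C[i],.02))
E
```

```text
t 25.4 q [-1.0498  0.5327  2.2823  1.6604  0.9526 -1.1841] p [ 0.4597 -0.3159  0.0661] F [ 0.7276 -1.3716  0.0892] op 0.998 gf 0.0
x [0.5136 0.1112 0.8508] y [ 0.214  -0.9768 -0.0015] z [ 0.8309  0.1828 -0.5255] tilt 58.29683581792081 az 12.408295815402887
T [ 0.5437 -0.2979  0.0164]
slide [0.0029 0.0005 0.0992] len 0.09928542519451744
[368 206  15  15 184] [375.0978 213.0761] [ 0.5477 -0.1754  0.014 ] [ 0.547  -0.1745  0.02  ]
[406 208  21  20 325] [416.0738 217.5292] [ 0.5349 -0.299   0.014 ] [ 0.5343 -0.2977  0.02  ]
```

Emit:
servo_tool:
  hand: [0,0,0,0,0,255,255,255,255]
  slide:
    - [0.0027,0,0.03]
    - [0,0,0.03]
    - [0,0,0.02]
    - [0,0,0.013]
    - [0,0,0.006]
    - [0,0,0]
    - [0,0,0]
    - [0,0,0]
    - [0,0,0]
  yaw: [0,0,0,0,0,0,0,0,0]

```text
t: 26.58
position: [0.5431, -0.2953, 0.0167]
tcp_rot: [-0.054, 0.868, 0.093, 0.484]
contact_force: [-0.8, -1.0, 1.8]
opening: 0.605
gripper_force: 30.0
```

```bash
python3 - <<'E'
from h import *
s,M=st(); D=np.array([.6005-.5349,.0466+.299,.036]); F=s["position"]+D; print("final",F)
F[2]=.036+.0164+.0003
pre=F-.17*M[:,2]+[0,0,.02]; print("pre",pre); to(pre,M,s["position"])
E
```

```text
t 26.575 q [-0.8726  0.6705  2.1903  1.8684  0.9101 -1.2486] p [ 0.5431 -0.2953  0.0167] F [-0.8254 -0.9972  1.8092] op 0.605 gf 30.0
x [0.5141 0.1086 0.8508] y [ 0.2141 -0.9768 -0.0047] z [ 0.8306  0.1845 -0.5255] tilt 58.299943131583 az 12.526776844138322
final [0.6087 0.0503 0.0527]
pre [0.4675 0.0189 0.162 ]
slide [ 0.1189 -0.3238 -0.0812] len 0.3543549482624832
```

Emit:
servo_tool:
  hand: [255,255,255,255,255,255,255,255,255,255]
  slide:
    - [0.017,0,-0.0105]
    - [0.017,0,-0.0105]
    - [0.012,-0.04,-0.0085]
    - [0.012,-0.047,-0.0085]
    - [0.012,-0.047,-0.0085]
    - [0.012,-0.047,-0.0085]
    - [0.012,-0.047,-0.0085]
    - [0.012,-0.047,-0.0085]
    - [0.012,-0.0475,-0.0085]
    - [0.0009,0,0]
  yaw: [0,0,0,0,0,0,0,0,0,0]

```text
t: 27.82
position: [0.4677, 0.0213, 0.1627]
tcp_rot: [-0.056, 0.868, 0.096, 0.485]
contact_force: [-0.2, 0.0, -1.3]
opening: 0.602
gripper_force: 30.0
```

```bash
python3 - <<'E'
from h import *
s,M=st(); F=np.array([.6091,.0485,.0532]); to(F,M,s["position"]); to(F-.17*M[:,2]+[0,0,.02],M,s["position"]); to(F+[0,0,.006],M,s["position"])
im=crop2("pics/p1.png",np.array([.55,.03,.13]))
E
```

```text
t 27.825 q [-0.2156  0.0493  2.6553  2.4904  0.642  -1.2601] p [0.4677 0.0213 0.1627] F [-0.2003  0.045  -1.2629] op 0.602 gf 30.0
x [0.5119 0.1121 0.8517] y [ 0.2203 -0.9754 -0.004 ] z [ 0.8303  0.1897 -0.524 ] tilt 58.397200829815624 az 12.867224580253662
slide [-0.0178  0.005   0.18  ] len 0.18092562069256377
slide [-0.0008  0.0049 -0.0005] len 0.005032353449326698
slide [-0.0127  0.005   0.1768] len 0.17735764046784777
top crop origin 246 162 pt [306.3572 206.9648]
side crop origin 256 165 pt [315.9945 209.9238]
```

View pics/p1.png

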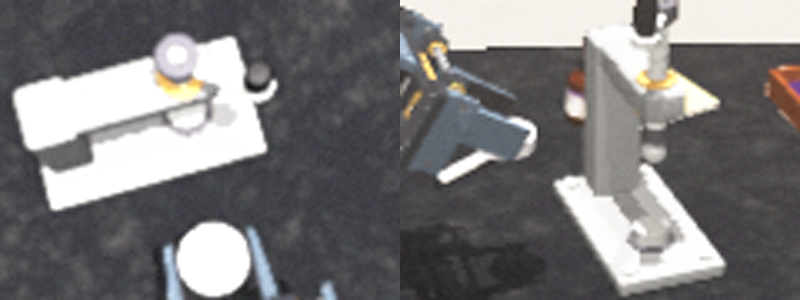

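Emit:
servo_tool:
  hand: [255,255,255,255,255,255]
  slide:
    - [-0.0027,0.005,0.035]
    - [-0.002,0,0.035]
    - [-0.002,0,0.035]
    - [-0.002,0,0.035]
    - [-0.002,0,0.025]
    - [-0.002,0,0.0118]
  yaw: [0,0,0,0,0,0]

```text
t: 28.68
position: [0.6103, 0.0428, 0.0561]
tcp_rot: [-0.054, 0.869, 0.092, 0.483]
contact_force: [-0.0, -0.5, -0.4]
opening: 0.601
gripper_force: 30.0
```

```bash
python3 - <<'E'
from h import *
print("disc seen at pre",on_z("top",(309.9,239.4),.160))
s,M=st(); F=np.array([.6091,.0485,.0532]); to(F,M,s["position"]); to(F+[0,0,.003],M,s["position"])
print("foot tip on axis: z from side row", [ (z,px("side",[.6005,.0466-.0045,z])) for z in(.1,.105,.11,.115)])
E
```

```text
disc seen at pre [0.459  0.0192 0.16  ]
t 28.675 q [-0.0769  0.5302  2.3635  2.7839  0.7809 -1.4633] p [0.6103 0.0428 0.0561] F [-0.0299 -0.4609 -0.3711] op 0.601 gf 30.0
x [0.5158 0.1074 0.8499] y [ 0.2123 -0.9772 -0.0053] z [ 0.83    0.1832 -0.5269] tilt 58.205496189607146 az 12.446513200740075
slide [-0.0024 -0.0059  0.0016] len 0.006527565733078371
slide [ 0.0001 -0.0059  0.    ] len 0.005870763163618187
foot tip on axis: z from side row [(0.1, array([331.2935, 215.7917])), (0.105, array([331.3442, 214.4467])), (0.11, array([331.3951, 213.0969])), (0.115, array([331.4462, 211.7422]))]
```

Emit:
servo_tool:
  hand: [255,255]
  slide:
    - [0,-0.0059,0]
    - [0,0,0]
  yaw: [0,0]

```text
t: 28.92
position: [0.6075, 0.05, 0.0579]
tcp_rot: [-0.055, 0.869, 0.093, 0.484]
contact_force: [0.1, -0.3, -0.9]
opening: 0.604
gripper_force: 30.0
```

```bash
python3 - <<'E'
from h import *
s,M=st(); F=np.array([.6091,.0485,.0527]); to(F,M,s["position"])
E
```

```text
t 28.925 q [-0.0597  0.5243  2.3695  2.8026  0.7805 -1.4688] p [0.6075 0.05   0.0579] F [ 0.0503 -0.2823 -0.8594] op 0.604 gf 30.0
x [0.5148 0.1085 0.8504] y [ 0.2143 -0.9768 -0.0051] z [ 0.8301  0.1848 -0.5261] tilt 58.25653301278851 az 12.551683256921857
slide [-0.0038  0.0019  0.0038] len 0.00565905847690104
```

Emit:
servo_tool:
  hand: [255]
  slide:
    - [-0.003,0.0017,0.003]
  yaw: [0]

```text
t: 29.05
position: [0.6094, 0.0487, 0.0543]
tcp_rot: [-0.055, 0.868, 0.093, 0.484]
contact_force: [-0.2, 0.5, -0.0]
opening: 0.601
gripper_force: 30.0
```

Emit:
servo_tool:
  hand: [255]
  slide:
    - [0,0,0]
  yaw: [0]

```text
t: 29.18
position: [0.6096, 0.0486, 0.0538]
tcp_rot: [-0.055, 0.868, 0.093, 0.484]
contact_force: [0.3, 1.2, -1.3]
opening: 0.604
gripper_force: 30.0
```

```bash
python3 - <<'E'
from h import *
s,M=st(); F=np.array([.6091,.0485,.0527]); to(F,M,s["position"])
E
```

```text
t 29.175 q [-0.0632  0.537   2.3636  2.8008  0.7879 -1.4712] p [0.6096 0.0486 0.0538] F [ 0.259   1.2041 -1.2929] op 0.604 gf 30.0
x [0.5141 0.1086 0.8508] y [ 0.2143 -0.9767 -0.0049] z [ 0.8305  0.1849 -0.5255] tilt 58.300551411702195 az 12.548420103351043
slide [-0.0012 -0.      0.0001] len 0.0012365768391806617
```

Position within 0.5 mm. I'll lower about 1 mm and look for a contact force.

Emit:
servo_tool:
  hand: [255,255]
  slide:
    - [-0.0013,0,0.0004]
    - [0,0,0]
  yaw: [0,0]

```text
t: 29.42
position: [0.6095, 0.0487, 0.0527]
tcp_rot: [-0.055, 0.868, 0.093, 0.484]
contact_force: [-2.1, -1.7, 3.5]
opening: 0.602
gripper_force: 30.0
```

```bash
python3 - <<'E'
from h import *
s,M=st(); im=crop2("pics/p2.png",np.array([.58,.04,.06]),50,38)
E
```

```text
t 29.425 q [-0.0631  0.5404  2.3633  2.8019  0.7916 -1.4727] p [0.6095 0.0487 0.0527] F [-2.149  -1.6831  3.4793] op 0.602 gf 30.0
x [0.5135 0.1085 0.8512] y [ 0.2144 -0.9767 -0.0049] z [ 0.8309  0.185  -0.5248] tilt 58.34372054062098 az 12.553588623764911
top crop origin 253 162 pt [303.4289 199.8102]
side crop origin 275 189 pt [324.6717 226.8953]
```

View pics/p2.png

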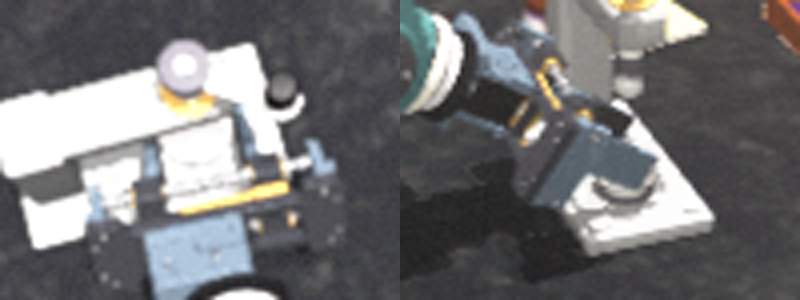

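Emit:
servo_tool:
  hand: [0,0,0,0,0,0,0]
  slide:
    - [0,0,0]
    - [0,0,0]
    - [0,0,0]
    - [0,0,-0.02]
    - [0,0,-0.04]
    - [0,0,-0.04]
    - [0,0,-0.03]
  yaw: [0,0,0,0,0,0,0]

```text
t: 30.4
position: [0.4988, 0.0246, 0.1213]
tcp_rot: [-0.055, 0.869, 0.093, 0.484]
contact_force: [0.5, -0.0, 0.1]
opening: 1.0
gripper_force: 0.0
```

Emit:
servo_tool:
  hand: [0,0,0,0,0]
  slide:
    - [-0.016,0.041,-0.0074]
    - [-0.016,0.041,-0.0074]
    - [-0.016,0.041,-0.0074]
    - [-0.016,0.041,-0.0074]
    - [-0.016,0.041,-0.0074]
  yaw: [0,0,0,0,0]

```text
t: 31.02
position: [0.4721, -0.1921, 0.0712]
tcp_rot: [-0.055, 0.869, 0.093, 0.484]
contact_force: [1.2, 0.2, -0.4]
opening: 1.001
gripper_force: 0.0
```

```bash
python3 - <<'E'
from h import *
s,M=st(); f=M[:2,2]/np.linalg.norm(M[:2,2]); T=np.r_[np.array([.547,-.1745])+.016*-M[2,2]*f,.016*M[2,0]+.003]; print(T); to(T,M,s["position"])
im=crop2("pics/p3.png",np.array([.6,.045,.06]),40,30)
for n in im:
    X,u,v=cloud(n,im[n][1]); k=(np.hypot(X[:,0]-.6,X[:,1]-.0455)<.045)&(X[:,2]>.043)&(X[:,2]<.055); Y=X[k]; print(n,k.sum(),Y.mean(0),Y.min(0),Y.max(0),cv2.minEnclosingCircle(Y[:,:2].astype(np.float32)))
    c=Y.mean(0);print(np.linalg.svd(Y-c)[2][2])
E
```

```text
t 31.025 q [-0.8379  0.4674  2.443   1.9399  0.9176 -1.3107] p [ 0.4721 -0.1921  0.0712] F [ 1.1933  0.2295 -0.4419] op 1.001 gf 0.0
x [0.5146 0.1082 0.8505] y [ 0.2141 -0.9768 -0.0052] z [ 0.8303  0.1847 -0.5259] tilt 58.27250254431189 az 12.54518722701297
[ 0.5552 -0.1727  0.0166]
slide [-0.0015 -0.0009  0.1013] len 0.10130385981060314
top crop origin 262 163 pt [301.7902 193.039 ]
side crop origin 291 196 pt [330.6492 225.9143]
top 119 [0.5863 0.0436 0.0511] [0.5714 0.0209 0.0444] [0.602  0.0713 0.0549] ((0.5947167873382568, 0.04617452621459961), 0.02623099274933338)
[-0.0333 -0.0336 -0.9989]
side 145 [0.602  0.0412 0.0488] [0.5745 0.0137 0.0431] [0.6279 0.0705 0.0536] ((0.6012423634529114, 0.0435173474252224), 0.030086202546954155)
[-0.0089  0.0319 -0.9995]
```

View pics/p3.png

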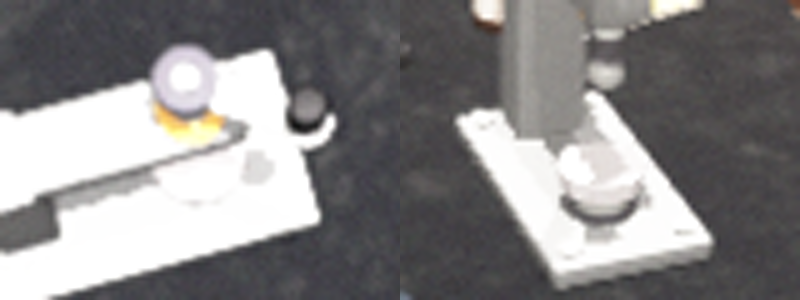

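Emit:
servo_tool:
  hand: [0,0,0,0,0,255,255,255,255,255]
  slide:
    - [-0.0013,0.0005,0.03]
    - [0,0,0.03]
    - [0,0,0.02]
    - [0,0,0.014]
    - [0,0,0.007]
    - [0,0,0]
    - [0,0,0]
    - [0,0,0]
    - [0,0,0]
    - [0,0,0]
  yaw: [0,0,0,0,0,0,0,0,0,0]

```text
t: 32.38
position: [0.5568, -0.1731, 0.017]
tcp_rot: [-0.055, 0.868, 0.093, 0.484]
contact_force: [-0.0, 0.8, -0.7]
opening: 0.485
gripper_force: 0.0
```

```bash
python3 - <<'E'
from h import *
s,M=st(); f=M[:2,2]/np.linalg.norm(M[:2,2]);off=(s["position"][:2]-[.547,-.1745]); print("fwd",off@f,"lat",off@M[:2,1])
F=np.r_[np.array([.6005,.0466])+(off@f)*f, s["position"][2]+.05]; print("F",F); to(F-.155*M[:,2]+[0,0,.02],M,s["position"])
E
```

```text
t 32.375 q [-0.647   0.6416  2.3142  2.172   0.9042 -1.3851] p [ 0.5568 -0.1731  0.017 ] F [-0.0381  0.7817 -0.7346] op 0.485 gf 0.0
x [0.5143 0.1087 0.8507] y [ 0.2144 -0.9767 -0.0049] z [ 0.8304  0.1849 -0.5256] tilt 58.29128964247575 az 12.553780200288841
fwd 0.00983623085832722 lat 0.0007581221831000134
F [0.6101 0.0487 0.067 ]
slide [ 0.1111 -0.2056 -0.1065] len 0.2568155473852693
```

Emit:
servo_tool:
  hand: [255,255,255]
  slide:
    - [0,0,0]
    - [0,0,0]
    - [0,0,0]
  yaw: [0,0,0]

```text
t: 32.75
position: [0.5569, -0.1731, 0.017]
tcp_rot: [-0.055, 0.868, 0.093, 0.484]
contact_force: [-1.1, -0.5, 1.4]
opening: 0.456
gripper_force: 30.0
```

Emit:
servo_tool:
  hand: [255,255,255,255,255,255,255]
  slide:
    - [0.017,0,-0.0105]
    - [0.017,0,-0.0105]
    - [0.0154,-0.0411,-0.0171]
    - [0.0154,-0.0411,-0.0171]
    - [0.0154,-0.0411,-0.0171]
    - [0.0154,-0.0411,-0.0171]
    - [0.0154,-0.0411,-0.0171]
  yaw: [0,0,0,0,0,0,0]

```text
t: 33.62
position: [0.4805, 0.021, 0.1686]
tcp_rot: [-0.055, 0.869, 0.093, 0.484]
contact_force: [1.4, -0.7, -0.7]
opening: 0.453
gripper_force: 30.0
```

```bash
python3 - <<'E'
from h import *
s,M=st(); f=M[:2,2]/np.linalg.norm(M[:2,2])
p,d=env.camera("top"); 
c=s["position"][:2]-.0098*f; zt=s["position"][2]-.017+.02; u,v=px("top",[*c,zt]); print("expect",u,v)
m=np.zeros((400,640),np.uint8); a,b=int(v)-14,int(u)-14; m[a:a+28,b:b+28]=(p.min(2)>130)[a:a+28,b:b+28]
k,l,S,C=cv2.connectedComponentsWithStats(m); i=1+S[1:,4].argmax(); print(S[i],C[i],on_z("top",C[i],zt),"exp",c)
cv2.imwrite("pics/pk.png",cv2.resize(p[a-16:a+44,b-26:b+54],(640,480),interpolation=cv2.INTER_CUBIC)[:,:,::-1])
F=np.array([.6101,.0487,.067]); to(F+[0,0,.004],M,s["position"])
E
```

```text
t 33.625 q [-0.2011  0.0438  2.6327  2.4933  0.6121 -1.2403] p [0.4805 0.021  0.1686] F [ 1.3928 -0.686  -0.7145] op 0.453 gf 30.0
x [0.5149 0.1081 0.8504] y [ 0.2141 -0.9768 -0.0054] z [ 0.8301  0.1849 -0.5261] tilt 58.25896769049827 az 12.556987360601283
expect 310.03230028492385 234.62912702357494
[298 226  26  22 352] [309.9034 235.7983] [0.4679 0.0192 0.1716] exp [0.471  0.0189]
slide [-0.0133  0.0012  0.1641] len 0.16460369247599854
```

```bash
python3 - <<'E'
from h import *
p,d=env.camera("top"); g=p.min(2); u,v=310,235
for r in range(v-13,v+14): print(r,g[r,296:324].tolist())
E
```

```text
222 [73, 70, 72, 65, 63, 64, 66, 63, 64, 65, 63, 65, 61, 63, 64, 69, 67, 70, 74, 65, 62, 70, 67, 74, 77, 69, 71, 70]
223 [71, 72, 68, 65, 66, 63, 62, 63, 63, 61, 65, 58, 61, 65, 66, 63, 71, 74, 74, 67, 65, 65, 71, 72, 71, 70, 71, 65]
224 [67, 71, 68, 69, 62, 66, 61, 61, 67, 64, 64, 59, 65, 65, 59, 67, 63, 73, 71, 67, 66, 66, 71, 66, 65, 68, 70, 64]
225 [71, 67, 73, 65, 59, 66, 66, 66, 63, 64, 60, 58, 63, 61, 68, 60, 67, 64, 59, 66, 75, 78, 75, 61, 66, 60, 67, 60]
226 [66, 69, 69, 68, 71, 62, 61, 66, 66, 57, 54, 63, 70, 76, 67, 60, 59, 62, 66, 79, 114, 132, 96, 70, 64, 67, 62, 64]
227 [68, 67, 66, 69, 63, 69, 66, 62, 61, 84, 114, 134, 165, 160, 133, 116, 99, 66, 63, 83, 128, 156, 140, 91, 60, 64, 65, 60]
228 [63, 65, 62, 63, 66, 63, 61, 67, 122, 226, 255, 255, 255, 255, 255, 255, 243, 150, 84, 78, 113, 153, 171, 130, 71, 54, 66, 63]
229 [64, 81, 86, 69, 63, 55, 66, 137, 239, 255, 255, 255, 255, 255, 255, 255, 255, 255, 193, 93, 102, 154, 180, 152, 84, 59, 59, 64]
230 [65, 109, 129, 91, 59, 50, 128, 241, 255, 255, 255, 255, 255, 255, 255, 255, 255, 255, 255, 163, 101, 140, 177, 156, 94
[... 1772 characters left out ...]
255, 255, 255, 252, 184, 103, 51, 46, 70, 89, 83, 82, 141, 178, 185, 184]
244 [42, 77, 139, 180, 178, 152, 98, 74, 70, 77, 89, 111, 129, 138, 120, 96, 57, 36, 39, 41, 59, 70, 66, 69, 123, 164, 179, 178]
245 [38, 68, 136, 177, 181, 154, 109, 80, 72, 66, 59, 56, 57, 62, 50, 49, 40, 35, 34, 42, 49, 49, 46, 61, 98, 148, 178, 181]
246 [42, 54, 133, 182, 178, 163, 120, 88, 68, 64, 59, 56, 62, 61, 56, 56, 53, 39, 46, 39, 43, 43, 46, 56, 77, 124, 153, 160]
247 [45, 57, 132, 179, 181, 163, 123, 84, 66, 63, 61, 54, 57, 60, 55, 62, 52, 38, 45, 44, 43, 43, 41, 51, 56, 88, 116, 106]
248 [38, 52, 132, 178, 178, 170, 132, 79, 67, 65, 63, 63, 57, 57, 57, 60, 53, 46, 41, 40, 38, 39, 40, 44, 53, 77, 102, 100]
```

```bash
python3 - <<'E'
from h import *
s,M=st(); f=M[:2,2]/np.linalg.norm(M[:2,2]); zt=s["position"][2]+.003
o=on_z("top",(308.7,235.25),zt)[:2]-s["position"][:2]; print("fwd",-o@f,"lat",o@M[:2,1])
F=np.array([.6105,.0489,.067]); to(F+[0,0,.004],M,s["position"])
E
```

```text
t 33.725 q [-0.1972  0.0394  2.6344  2.4927  0.6125 -1.2405] p [0.4799 0.0231 0.17  ] F [ 0.2114  0.7003 -0.5833] op 0.449 gf 30.0
x [0.5118 0.1112 0.8519] y [ 0.2186 -0.9758 -0.004 ] z [ 0.8308  0.1883 -0.5237] tilt 58.41746885307323 az 12.77026230518371
fwd 0.010640954402036957 lat -0.0016328181177130943
slide [-0.0147  0.0038  0.1652] len 0.16588182268828525
```

Emit:
servo_tool:
  hand: [255,255,255,255,255,255,255]
  slide:
    - [-0.0027,0.0038,0.035]
    - [-0.003,0,0.035]
    - [-0.003,0,0.035]
    - [-0.002,0,0.03]
    - [-0.002,0,0.02]
    - [-0.001,0,0.008]
    - [0,0,0]
  yaw: [0,0,0,0,0,0,0]

```text
t: 34.6
position: [0.6103, 0.0447, 0.0705]
tcp_rot: [-0.055, 0.869, 0.093, 0.484]
contact_force: [-0.2, 0.7, -0.2]
opening: 0.449
gripper_force: 30.0
```

```bash
python3 - <<'E'
from h import *
s,M=st(); to((.6104,.0488,.0675),M,s["position"])
E
```

```text
t 34.6 q [-0.073   0.4911  2.371   2.7747  0.7517 -1.4482] p [0.6103 0.0447 0.0705] F [-0.2144  0.7155 -0.2418] op 0.449 gf 30.0
x [0.515  0.1086 0.8503] y [ 0.2144 -0.9767 -0.0051] z [ 0.83    0.1849 -0.5263] tilt 58.24615300772952 az 12.56173567390977
slide [-0.002  -0.0039  0.0024] len 0.005047025819672514
```

Emit:
servo_tool:
  hand: [255,255,255]
  slide:
    - [0,-0.004,0.0005]
    - [-0.001,0,0.0008]
    - [0,0,0]
  yaw: [0,0,0]

```text
t: 34.98
position: [0.6101, 0.0491, 0.0697]
tcp_rot: [-0.055, 0.868, 0.093, 0.484]
contact_force: [0.2, 0.2, 0.2]
opening: 0.453
gripper_force: 30.0
```

```bash
python3 - <<'E'
from h import *
s,M=st(); to((.6104,.0488,.0670),M,s["position"])
E
```

```text
t 34.975 q [-0.0621  0.4936  2.3712  2.7893  0.7543 -1.4541] p [0.6101 0.0491 0.0697] F [0.2333 0.2089 0.2413] op 0.453 gf 30.0
x [0.5141 0.1088 0.8508] y [ 0.2146 -0.9767 -0.0048] z [ 0.8305  0.1851 -0.5254] tilt 58.30277223201545 az 12.565219292425555
slide [-0.0021  0.0003  0.0016] len 0.002724094042001715
```

Emit:
servo_tool:
  hand: [255,255,255]
  slide:
    - [-0.0014,0,0.001]
    - [-0.0009,0,0.0006]
    - [0,0,0]
  yaw: [0,0,0]

```text
t: 35.35
position: [0.6105, 0.0491, 0.067]
tcp_rot: [-0.055, 0.868, 0.093, 0.484]
contact_force: [-2.3, 0.3, 3.9]
opening: 0.451
gripper_force: 30.0
```

```bash
python3 - <<'E'
from h import *
s,M=st(); to((.6104,.0488,.0670),M,s["position"])
E
```

```text
t 35.35 q [-0.062   0.5019  2.3691  2.7919  0.761  -1.4573] p [0.6105 0.0491 0.067 ] F [-2.2883  0.2975  3.8656] op 0.451 gf 30.0
x [0.5134 0.1085 0.8513] y [ 0.2145 -0.9767 -0.0049] z [ 0.8309  0.1851 -0.5247] tilt 58.35380166173361 az 12.561405373721325
slide [-0.0001  0.0002 -0.0002] len 0.00030883319306769936
```

Emit:
servo_tool:
  hand: [0,0,0,0,0,0,0]
  slide:
    - [0,0,0]
    - [0,0,0]
    - [0,0,0]
    - [0,0,-0.02]
    - [0,0,-0.04]
    - [0,0,-0.04]
    - [0,0,0]
  yaw: [0,0,0,0,0,0,0]

```text
t: 36.22
position: [0.5258, 0.0302, 0.12]
tcp_rot: [-0.054, 0.868, 0.093, 0.484]
contact_force: [0.8, -1.0, 0.3]
opening: 0.999
gripper_force: 0.0
```

```bash
cat > kn.py <<'E'
from h import *
A=np.array([.6005,.0466]);yw=np.radians(15.9);xp=np.array([-np.sin(yw),np.cos(yw)]);yp=np.array([-np.cos(yw),-np.sin(yw)])
def knob(ph): return np.r_[A+.062*(np.cos(ph)*-xp+np.sin(ph)*yp),.297-.032*ph/(2*np.pi)]
def tcp(ph,M): return knob(ph)+.010*M[:,2]+[0,0,.004]
E
python3 - <<'E'
from kn import *
import fit
s,M=st(); z=M[:,2]; a,h,L1,L2,L3=fit.r.x
D=[([-.2156,.0493,2.6553],(.4677,.0213,.1627)),([-.062,.5019,2.3691],(.6105,.0491,.067)),([-.647,.6416,2.3142],(.5568,-.1731,.017))]
for q,X in D: print("chk",fit.wr(fit.r.x,q)-(np.array(X)-L3*np.array([.8309,.1851,-.5247])))
for ph in np.arange(.62,7,.5):
    P_=tcp(ph,M); w=P_-L3*z; R=np.hypot(w[0],w[1])-a; H=w[2]-h; d=np.hypot(R,H); c=(d*d-L1*L1-L2*L2)/(2*L1*L2)
    q3=np.arccos(c); q2=np.arctan2(R,H)-np.arctan2(L2*np.sin(q3),L1+L2*np.cos(q3)); fa=q2+q3; q1=np.arctan2(w[1],w[0])
    fd=np.array([np.sin(fa)*np.cos(q1),np.sin(fa)*np.sin(q1),np.cos(fa)]); print(round(ph,2),P_,np.array([q1,q2,q3,np.arccos(fd@z)]))
to(tcp(.62,M)-.08*M[:,2],M,s["position"]); print(tcp(.62,M)-.08*M[:,2])
im=crop2("pics/k1.png",np.array([.6,.04,.1]),60,45)
E
```

```text
t 36.225 q [-0.1406  0.2793  2.5428  2.6736  0.7243 -1.398 ] p [0.5258 0.0302 0.12  ] F [ 0.8171 -0.9664  0.3104] op 0.999 gf 0.0
x [0.514  0.1084 0.8509] y [ 0.2138 -0.9769 -0.0047] z [ 0.8307  0.1843 -0.5253] tilt 58.31217063865789 az 12.508462927165478
chk [ 0.0494 -0.0222  0.0137]
chk [ 0.085  -0.0198 -0.0013]
chk [ 0.0682 -0.0503 -0.0098]
0.62 [ 0.588  -0.01    0.2926] [-0.1963 -0.112   2.4714  0.3987]
1.12 [0.5625 0.0072 0.29  ] [-0.1584 -0.1602  2.5161  0.3737]
1.62 [0.5484 0.0344 0.2875] [-0.0747 -0.1893  2.5439  0.3245]
2.12 [0.5491 0.0651 0.285 ] [ 0.0294 -0.1842  2.5461  0.2796]
2.62 [0.5644 0.0917 0.2824] [ 0.1132 -0.1452  2.5224  0.266 ]
3.12 [0.5905 0.1077 0.2799] [ 0.1513 -0.0882  2.4814  0.2742]
3.62 [0.6212 0.1092 0.2773] [ 0.1429 -0.0306  2.4352  0.2865]
4.12 [0.6488 0.0958 0.2748] [0.0996 0.0159 2.3954 0.3013]
4.62 [0.6666 0.0709 0.2722] [0.035  0.0455 2.3707 0.3236]
5.12 [0.6703 0.0404 0.2697] [-0.0385  0.0556  2.3662  0.3553]
5.62 [0.6589 0.0119 0.2671] [-0.1095  0.0459  2.383   0.3919]
6.12 [ 0.6353 -0.0076  0.2646] [-0.1665  0.0183  2.4185  0.4248]
6.62 [ 0.6051 -0.0134  0.262 ] [-0.1965 -0.023   2.4661  0.444 ]
slide [ 0.1744  0.0518 -0.1264] len 0.2215299879035968
[ 0.5215 -0.0247  0.3346]
top crop origin 243 146 pt [303.1753 190.8316]
side crop origin 271 171 pt [331.2063 216.1298]
```

View pics/k1.png

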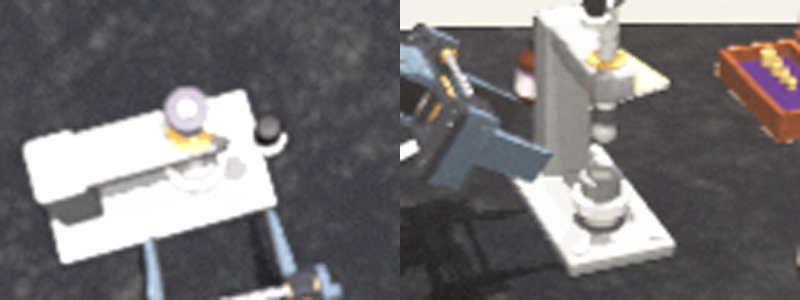

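```bash
cat > fk.py <<'E'
from kn import *
from scipy.optimize import least_squares
q=np.array([[1.1977,.3794,1.7347,0,1.0285,-.0333],[.135,.5332,.0019,.1366,2.3273,-1.4815],[-.0283,.758,.0022,.1889,1.8349,-1.6368],[-.7774,.0149,2.1624,.8606,.7525,-3.0763],[-.0731,.5242,.5285,.1747,1.4356,1.3656],[-.9467,.4404,2.2815,1.6252,.7498,-1.0027],[-.8178,.344,2.2229,1.5585,.6858,-.7636],[.2977,-.0084,1.6148,-.1485,.6852,1.7729],[-.2156,.0493,2.6553,2.4904,.642,-1.2601],[-.062,.5019,2.3691,2.7919,.761,-1.4573],[-.1406,.2793,2.5428,2.6736,.7243,-1.398],[-1.0498,.5327,2.2823,1.6604,.9526,-1.1841]])
p=np.array([[.23318,.65965,.21335],[.683,.1432,1.0334],[.9627,.0448,.9008],[.523,-.2866,.2804],[.9846,-.0024,.8482],[.4784,-.3115,.0724],[.545,-.2986,.1315],[.7648,.2327,.6305],[.4677,.0213,.1627],[.6105,.0491,.067],[.5258,.0302,.12],[.4597,-.3159,.0661]])
zt=np.array([[0,0,-1],[.2539,.1344,-.9578],[.5122,.1669,-.8425],[.6099,.1268,-.7822],[.6113,.1279,-.781],[.7462,.1282,-.6532],[.7453,.1308,-.6538],[.7459,.1309,-.653],[.8303,.1897,-.524],[.8309,.1851,-.5247],[.8307,.1843,-.5253],[.8309,.1828,-.5255]])
xt=np.array([[-.943,.333,0],[-.953,-.1343,-.2715],[-.843,-.0898,-.5303],[-.7771,-.0974,-.6218],[.7718,.1216,.6241],[.6439,.1099,.7572],[.645,.1074,.7566],[.6442,.1073,.7573],[.5119,.1121,.8517],[.5134,.1085,.8513],[.514,.1084,.8509],[.5136,.1112,.8508]])
E=Ro.from_euler
def fk(m,q):
    a,h,L1,L2,e,b,L3,w,o=m[:9]
    B=E("Z",q[0]).as_matrix(); S=B@E("Y",q[1]).as_matrix(); Fm=B@E("Y",q[1]+q[2]).as_matrix()
    W=Fm@E("Z",q[3]).as_matrix()@E("Y",q[4]).as_matrix()
    P_=B@[a,b,h]+S@[0,0,L1]+Fm@[e,0,L2]+W@[w,o,L3]; return P_,W@E("Z",q[5]+np.pi/2*m[9]).as_matrix()
def res(m): return np.concatenate([np.r_[P_-pp,.2*(R[:,2]-z),.2*(R[:,0]-x)] for (P_,R),pp,z,x in((fk(m,a),b,c,d) for a,b,c,d in zip(q,p,zt,xt))])
r=min((least_squares(res,[0,.3,.6,.6,0,0,.3,0,0,k]) for k in(-1,0,1,2)),key=lambda r:r.cost); m=r.x
if __name__=="__main__":
    print(m,np.abs(r.fun.reshape(-1,9)).max(0))
    s,M=st(); g=s["q"].copy(); lo=[-2.77,-.74,0,-1.06,.31,-3.08];hi=[2.77,2.19,2.66,4.2,2.87,3.08]
    for Tg in [tcp(.62,M)-.08*M[:,2]]+[tcp(x,M) for x in np.arange(.62,10,.6)]:
        rr=least_squares(lambda q_:np.r_[fk(m,q_)[0]-Tg,.2*(fk(m,q_)[1]-M).ravel()],g); g=rr.x; print(Tg,g,round(rr.cost,7))
E
python3 fk.py
```

```text
[ 0.      0.3182  0.5507  0.6039  0.0414  0.0233  0.2688 -0.     -0.
  1.    ] [0.     0.0001 0.     0.0001 0.0002 0.     0.     0.0001 0.    ]
t 36.325 q [-0.1395  0.2831  2.5388  2.6748  0.7249 -1.3986] p [0.528  0.0304 0.1197] F [-0.0976  0.2449  0.0384] op 1.003 gf 0.0
x [0.5133 0.1086 0.8513] y [ 0.2142 -0.9768 -0.0045] z [ 0.8311  0.1846 -0.5246] tilt 58.35866689836579 az 12.525022767095066
[ 0.5215 -0.0247  0.3346] [-0.3202 -0.3278  2.4754  1.4766  0.4543 -0.1939] 0.0
[ 0.588  -0.01    0.2926] [-0.225  -0.0996  2.398   1.8873  0.3947 -0.58  ] 0.0
[0.5587 0.012  0.2895] [-0.1808 -0.1609  2.4562  1.9371  0.3625 -0.602 ] 0.0
[0.5468 0.0467 0.2865] [-0.0811 -0.1852  2.4823  2.1028  0.296  -0.7071] 0.0
[0.5567 0.082  0.2834] [ 0.0272 -0.1526  2.4641  2.4001  0.2422 -0.9401] 0.0
[0.5847 0.1056 0.2804] [ 0.0899 -0.0812  2.4112  2.6427  0.2305 -1.1456] 0.0
[0.6212 0.1092 0.2773] [ 0.0907 -0.0048  2.3468  2.6688  0.2408 -1.1718] 0.0
[0.6533 0.0916 0.2743] [ 0.0434  0.0539  2.2936  2.5341  0.263  -1.0669] 0.0
[0.6699 0.0589 0.2712] [-0.0313  0.0845  2.2678  2.3514  0.3009 -0.9315] 0.0
[0.6652 0.0226 0.2682] [-0.1137  0.0836  2.2764  2.1989  0.3504 -0.832 ] 0.0
[ 0.6407 -0.0047  0.2651] [-0.1848  0.0529  2.3178  2.1015  0.3979 -0.7819] 0.0
[ 0.6051 -0.0134  0.262 ] [-0.2239 -0.0005  2.3811  2.0626  0.4264 -0.7702] 0.0
[ 0.5708 -0.0006  0.259 ] [-0.2098 -0.0614  2.4472  2.0935  0.4205 -0.7929] 0.0
[0.5498 0.0294 0.2559] [-0.133  -0.1026  2.4916  2.2248  0.3784 -0.8746] 0.0
[0.5494 0.0661 0.2529] [-0.021  -0.096   2.494   2.4688  0.3301 -1.047 ] 0.0
[0.5697 0.0966 0.2498] [ 0.068  -0.0421  2.4537  2.71    0.3103 -1.2316] 0.0
[0.6037 0.1102 0.2468] [ 0.0975  0.0305  2.39    2.7989  0.3111 -1.3019] 0.0
```

Emit:
servo_tool:
  hand: [130,130,130,130,130,130,130,130,130,130]
  slide:
    - [0.0367,-0.0006,-0.0244]
    - [0.0367,-0.0006,-0.0244]
    - [0.0367,-0.0006,-0.0244]
    - [0.0367,-0.0006,-0.0244]
    - [0.0367,-0.0006,-0.0244]
    - [0.0104,-0.0149,0.017]
    - [0.0104,-0.0149,0.017]
    - [0.0104,-0.0149,0.017]
    - [0.0104,-0.0149,0.017]
    - [0,0,0]
  yaw: [0,0,0,0,0,0,0,0,0,0]

```text
t: 37.58
position: [0.586, 0.0861, 0.3023]
tcp_rot: [-0.082, 0.86, 0.107, 0.492]
contact_force: [0.1, 1.1, 0.3]
opening: 0.488
gripper_force: 0.0
```

```bash
python3 fk.py
```

```text
[ 0.      0.3182  0.5507  0.6039  0.0414  0.0233  0.2688 -0.     -0.
  1.    ] [0.     0.0001 0.     0.0001 0.0002 0.     0.     0.0001 0.    ]
t 37.575 q [-0.0092 -0.1188  2.4057  2.1424  0.3066 -0.7043] p [0.586  0.0861 0.3023] F [0.1151 1.1478 0.3465] op 0.488 gf 0.0
x [0.4935 0.1023 0.8637] y [ 0.2641 -0.9638 -0.0367] z [ 0.8287  0.2463 -0.5027] tilt 59.82446228657009 az 16.550064132572246
[ 0.5217 -0.029   0.333 ] [-0.3826 -0.2966  2.4707  1.5152  0.5689 -0.2716] 0.0
[ 0.588  -0.0093  0.2928] [-0.2664 -0.0806  2.3948  1.8429  0.4928 -0.5665] 0.0
[0.5586 0.0126 0.2898] [-0.2266 -0.1421  2.4546  1.8829  0.4643 -0.5813] 0.0
[0.5468 0.0473 0.2867] [-0.13   -0.1692  2.4835  2.0085  0.3987 -0.6476] 0.0
[0.5566 0.0826 0.2836] [-0.0206 -0.1406  2.4681  2.2202  0.3369 -0.7943] 0.0
[0.5847 0.1062 0.2806] [ 0.0461 -0.0717  2.4166  2.4008  0.313  -0.9361] 0.0
[0.6212 0.1098 0.2775] [ 0.0509  0.0042  2.3519  2.4347  0.3191 -0.9682] 0.0
[0.6533 0.0922 0.2745] [ 0.0064  0.0639  2.2971  2.3461  0.3441 -0.9078] 0.0
[0.6699 0.0595 0.2714] [-0.067   0.0963  2.2689  2.2143  0.3859 -0.8227] 0.0
[0.6651 0.0232 0.2684] [-0.1493  0.0977  2.275   2.0972  0.438  -0.7593] 0.0
[ 0.6407 -0.0041  0.2653] [-0.2216  0.0695  2.3145  2.018   0.4875 -0.7291] 0.0
[ 0.6051 -0.0128  0.2623] [-0.2634  0.0183  2.3769  1.9842  0.5182 -0.7255] 0.0
[0.5708 0.0001 0.2592] [-0.2535 -0.0414  2.4437  2.0078  0.515  -0.7442] 0.0
[0.5498 0.0301 0.2561] [-0.1808 -0.0839  2.4903  2.1111  0.4738 -0.8004] 0.0
[0.5493 0.0667 0.2531] [-0.0698 -0.0808  2.4959  2.3001  0.4191 -0.9182] 0.0
[0.5697 0.0972 0.25  ] [ 0.0222 -0.0302  2.4578  2.4938  0.3872 -1.0536] 0.0
[0.6037 0.1109 0.247 ] [ 0.0559  0.0408  2.3946  2.5753  0.3811 -1.1138] 0.0
```

Emit:
servo_tool:
  hand: [130,130,130,130,130,130]
  slide:
    - [0,0,-0.035]
    - [0,0,-0.035]
    - [-0.0066,0.031,-0.009]
    - [-0.0066,0.031,-0.009]
    - [-0.0066,0.031,-0.009]
    - [0,0,0]
  yaw: [-2.4,0,0,0,0,0]

```text
t: 38.33
position: [0.5215, -0.0344, 0.3336]
tcp_rot: [-0.072, 0.858, 0.123, 0.494]
contact_force: [0.4, 0.5, -0.7]
opening: 0.488
gripper_force: 0.0
```

```bash
cat >> kn.py <<'E'
def kpix():
    p,d=env.camera("top"); X,u,v=cloud("top",d); k=(X[:,2]>.297)&(X[:,2]<.325)&(np.hypot(X[:,0]-.58,X[:,1]+.012)<.02); return k.sum(),X[k].mean(0)
E
python3 - <<'E'
from kn import *
s,M=st(); to(tcp(.62,M),M,s["position"]); print(kpix(),knob(.62)); s,M=st()
E
```

```text
t 38.325 q [-0.3978 -0.2943  2.4689  1.5125  0.5798 -0.317 ] p [ 0.5215 -0.0344  0.3336] F [ 0.3631  0.4645 -0.6502] op 0.488 gf 0.0
x [0.4812 0.1402 0.8653] y [ 0.2818 -0.9595 -0.0013] z [ 0.8301  0.2444 -0.5012] tilt 59.918833374404485 az 16.4075268301714
slide [ 0.0003 -0.0053  0.0818] len 0.08193078889734572
(np.int64(71), array([ 0.5802, -0.0128,  0.3122])) [ 0.5797 -0.0118  0.2938]
t 38.375 q [-0.3953 -0.2947  2.4693  1.5135  0.5786 -0.317 ] p [ 0.5215 -0.0333  0.3335] F [0.263  0.3266 0.3409] op 0.495 gf 0.0
x [0.481  0.1405 0.8654] y [ 0.2827 -0.9592 -0.0014] z [ 0.8299  0.2453 -0.5011] tilt 59.92480655333737 az 16.469951861993074
```

Emit:
servo_tool:
  hand: [130,130,130,130,130,255,255,255,255]
  slide:
    - [0,-0.0045,0.02]
    - [0,0,0.025]
    - [0,0,0.02]
    - [0,0,0.016]
    - [0,0,0]
    - [0,0,0]
    - [0,0,0]
    - [0,0,0]
    - [0,0,0]
  yaw: [0,0,0,0,0,0,0,0,0]

```text
t: 39.5
position: [0.5876, -0.0091, 0.2936]
tcp_rot: [-0.071, 0.857, 0.123, 0.495]
contact_force: [2.0, -9.1, -1.4]
opening: 0.231
gripper_force: 30.0
```

```bash
python3 - <<'E'
from kn import *
s,M=st(); print(tcp(.62,M))
E
```

```text
t 39.5 q [-0.265  -0.0831  2.3964  1.8501  0.491  -0.6129] p [ 0.5876 -0.0091  0.2936] F [ 1.984  -9.0711 -1.4458] op 0.231 gf 30.0
x [0.4802 0.1413 0.8657] y [ 0.2822 -0.9594  0.0001] z [ 0.8305  0.2443 -0.5005] tilt 59.965030690118205 az 16.38817655852842
[ 0.588  -0.0094  0.2928]
```

```bash
cat > rows.py <<'E'
import sys
from kn import *
def rows(M,p,ph0,step,n,off):
    o=[];cur=np.array(p)
    for i in range(1,n+1):
        t=knob(ph0+np.radians(step)*i)+off; d=(M.T@(t-cur)).round(4); o.append(d.tolist()); cur=cur+M@d
    return o
E
python3 - <<'E'
from rows import *
s,M=st(); off=s["position"]-knob(.62); np.save("off.npy",off); print(off)
print(rows(M,s["position"],.62,15,10,off))
E
```

```text
t 39.5 q [-0.265  -0.0831  2.3964  1.8501  0.491  -0.6129] p [ 0.5876 -0.0091  0.2936] F [ 1.984  -9.0711 -1.4458] op 0.231 gf 30.0
x [0.4802 0.1413 0.8657] y [ 0.2822 -0.9594  0.0001] z [ 0.8305  0.2443 -0.5005] tilt 59.965030690118205 az 16.38817655852842
[ 0.0079  0.0027 -0.0002]
[[-0.007, -0.0111, -0.0095], [-0.0054, -0.0138, -0.0066], [-0.0035, -0.0156, -0.0034], [-0.0013, -0.0161, 0.0003], [0.0007, -0.0158, 0.004], [0.0027, -0.0142, 0.0073], [0.0045, -0.0117, 0.0104], [0.0057, -0.0085, 0.0126], [0.0066, -0.0046, 0.0141], [0.007, -0.0004, 0.0147]]
```

Emit:
servo_tool:
  hand: [255,255,255,255,255]
  slide:
    - [-0.007,-0.0111,-0.0095]
    - [-0.0054,-0.0138,-0.0066]
    - [-0.0035,-0.0156,-0.0034]
    - [-0.0013,-0.0161,0.0003]
    - [0.0007,-0.0158,0.004]
  yaw: [0,0,0,0,0]

```text
t: 40.12
position: [0.5466, 0.0546, 0.287]
tcp_rot: [-0.071, 0.857, 0.123, 0.495]
contact_force: [26.7, -10.0, -13.0]
opening: 0.238
gripper_force: 29.9
```

```bash
cat >> rows.py <<'E'
def phi_of(p,off,near):
    d=(np.array(p)-off)[:2]-A; ph=np.arctan2(d@yp,d@-xp); ph+=2*np.pi*np.round((near-ph)/(2*np.pi)); r=np.hypot(*d); t=np.array([*(-np.sin(ph)*-xp+np.cos(ph)*yp),0]); return ph,r,t
def rep(near):
    s,M=st(); off=np.load("off.npy"); ph,r,t=phi_of(s["position"],off,near); print("phi",ph,"r",r,"z-ideal",s["position"][2]-(knob(ph)+off)[2],"Ftan",s["contact_force"]@t); return s,M,off,ph
E
python3 - <<'E'
from rows import *
s,M,off,ph=rep(1.93); pc=knob(.62+np.radians(75))+off; print(rows(M,pc,.62+np.radians(75),15,10,off))
E
```

```text
t 40.125 q [-0.106  -0.171   2.4855  2.0534  0.3824 -0.718 ] p [0.5466 0.0546 0.287 ] F [ 26.6582  -9.9922 -13.0389] op 0.238 gf 29.9
x [0.4803 0.1412 0.8657] y [ 0.2819 -0.9594  0.    ] z [ 0.8305  0.244  -0.5006] tilt 59.95767898917248 az 16.374674737058392
phi 1.9339412327532315 r 0.06206763030790091 z-ideal 6.891717738655156e-05 Ftan -7.67541334811637
[[0.0027, -0.0142, 0.0074], [0.0044, -0.0118, 0.0103], [0.0058, -0.0084, 0.0126], [0.0066, -0.0046, 0.0141], [0.007, -0.0004, 0.0147], [0.0067, 0.0037, 0.0142], [0.0059, 0.0078, 0.013], [0.0048, 0.0111, 0.0109], [0.003, 0.0138, 0.0079], [0.0012, 0.0155, 0.0047]]
```

Emit:
servo_tool:
  hand: [255,255,255]
  slide:
    - [0.0024,-0.0134,0.0109]
    - [0.0044,-0.0118,0.0103]
    - [0.0058,-0.0084,0.0126]
  yaw: [0,0,0]

```text
t: 40.5
position: [0.5714, 0.0983, 0.2822]
tcp_rot: [-0.073, 0.856, 0.124, 0.496]
contact_force: [3.1, -13.6, 7.3]
opening: 0.234
gripper_force: 30.0
```

```bash
python3 - <<'E'
from rows import *
off=np.load("off.npy")+[.003,0,-.002]; np.save("off.npy",off)
s,M,off,ph=rep(2.7)
E
```

```text
t 40.5 q [ 0.0241 -0.1022  2.4428  2.3507  0.3258 -0.9405] p [0.5714 0.0983 0.2822] F [  3.1468 -13.6027   7.3378] op 0.234 gf 30.0
x [0.4773 0.1412 0.8673] y [ 0.2851 -0.9585 -0.0009] z [ 0.8312  0.2477 -0.4978] tilt 60.14634991641102 az 16.592162342785993
phi 2.733269214165193 r 0.06324251405744072 z-ideal 0.0013223860483133065 Ftan -6.179553632126069
```

Emit:
servo_tool:
  hand: [255,255,255,255]
  slide:
    - [0.0066,-0.0046,0.0141]
    - [0.007,-0.0004,0.0147]
    - [0.0067,0.0037,0.0142]
    - [0.0059,0.0078,0.013]
  yaw: [0,0,0,0]

```text
t: 41.0
position: [0.6327, 0.1076, 0.2766]
tcp_rot: [-0.072, 0.857, 0.123, 0.495]
contact_force: [-15.0, -27.0, 18.2]
opening: 0.238
gripper_force: 30.0
```

```bash
python3 - <<'E'
from rows import *
s,M,off,ph=rep(3.7); p0=.62+np.radians(180); print("cmd",p0); print(rows(M,knob(p0)+off,p0,15,10,off))
E
```

```text
t 41.0 q [ 0.0453  0.027   2.3333  2.4421  0.3269 -1.0192] p [0.6327 0.1076 0.2766] F [-14.9867 -26.9821  18.1708] op 0.238 gf 30.0
x [0.4792 0.1402 0.8664] y [ 0.2819 -0.9594 -0.0007] z [ 0.8312  0.2446 -0.4993] tilt 60.04493508011556 az 16.398518336587713
phi 3.768639703806071 r 0.06203359361769341 z-ideal 0.000993217111984801 Ftan -4.840075364994238
cmd 3.7615926535897932
[[0.0047, 0.0111, 0.0108], [0.0031, 0.0138, 0.008], [0.0011, 0.0156, 0.0047], [-0.0009, 0.0161, 0.001], [-0.003, 0.0158, -0.0026], [-0.005, 0.0142, -0.0061], [-0.0067, 0.0117, -0.0089], [-0.0081, 0.0085, -0.0113], [-0.0089, 0.0046, -0.0128], [-0.0092, 0.0004, -0.0134]]
```

Emit:
servo_tool:
  hand: [255,255,255,255]
  slide:
    - [0.0053,0.0136,0.0079]
    - [0.0031,0.0138,0.008]
    - [0.0011,0.0156,0.0047]
    - [-0.0009,0.0161,0.001]
  yaw: [0,0,0,0]

```text
t: 41.5
position: [0.6708, 0.0594, 0.2722]
tcp_rot: [-0.073, 0.857, 0.125, 0.495]
contact_force: [2.0, 7.6, -4.0]
opening: 0.232
gripper_force: 30.0
```

```bash
python3 - <<'E'
from rows import *
off=np.load("off.npy")+[-.0015,-.003,.002]; np.save("off.npy",off)
s,M,off,ph=rep(4.8)
E
```

```text
t 41.5 q [-0.0689  0.0976  2.2676  2.212   0.3914 -0.8641] p [0.6708 0.0594 0.2722] F [ 2.0386  7.6124 -3.99  ] op 0.232 gf 30.0
x [0.4788 0.1423 0.8663] y [ 0.287  -0.9579 -0.0012] z [ 0.8297  0.2492 -0.4995] tilt 60.03221803612445 az 16.716112379899624
phi 4.778302114059677 r 0.062308966440564696 z-ideal -0.0002593208519960366 Ftan -7.014517314566027
```

Emit:
servo_tool:
  hand: [255,255,255,255,255]
  slide:
    - [-0.003,0.0158,-0.0026]
    - [-0.005,0.0142,-0.0061]
    - [-0.0067,0.0117,-0.0089]
    - [-0.0081,0.0085,-0.0113]
    - [-0.0089,0.0046,-0.0128]
  yaw: [0,0,0,0,0]

```text
t: 42.12
position: [0.6358, -0.0079, 0.2654]
tcp_rot: [-0.073, 0.857, 0.125, 0.495]
contact_force: [1.7, 14.5, -3.2]
opening: 0.231
gripper_force: 30.0
```

```bash
python3 - <<'E'
from rows import *
s,M,off,ph=rep(6.1); p0=.62+np.radians(315); print("cmd",p0); print(rows(M,knob(p0)+off,p0,10,12,off))
p,d=env.camera("side"); g=p[:,:,:].min(2)
print("foot tip->gap: rows"); print(g[205:232,326:338])
E
```

```text
t 42.125 q [-0.2351  0.0637  2.3226  2.0062  0.5012 -0.7689] p [ 0.6358 -0.0079  0.2654] F [ 1.6955 14.4719 -3.2182] op 0.231 gf 30.0
x [0.479  0.1421 0.8662] y [ 0.2869 -0.9579 -0.0015] z [ 0.8296  0.2493 -0.4997] tilt 60.02314366281485 az 16.7242087153684
phi 6.115953385996078 r 0.060059960117874865 z-ideal -0.0002344483745618242 Ftan -7.75666475464553
cmd 6.117787143782138
[[-0.0062, 0.0007, -0.0089], [-0.0061, -0.0012, -0.0089], [-0.006, -0.003, -0.0085], [-0.0056, -0.0048, -0.0079], [-0.0051, -0.0064, -0.0071], [-0.0045, -0.0078, -0.0061], [-0.0038, -0.009, -0.0047], [-0.0029, -0.0099, -0.0033], [-0.0021, -0.0105, -0.0018], [-0.0011, -0.0108, -0.0001], [-0.0002, -0.0107, 0.0014], [0.0007, -0.0104, 0.0031]]
foot tip->gap: rows
[[134 125  94 136 189 186 177 171 163 126  74  78]
 [137 127  97 132 186 191 189 178 151 122  69  68]
 [137 123  96 132 185 191 184 182 157 122  69  73]
 [136 127 109 138 171 182 193 191 174 128  68  71]
 [132 123 112 149 178 180 194 192 175 123  69  69]
 [136 125 111 150 186 193 189 179 168 111  76  74]
 [134 131 110  89 131 174 184 160 114  75  72  71]
 [
[... 318 characters left out ...]
181 196 207 209 193 171 127  70  67]
 [134 142 160 164 181 191 191 180 157 107  69  71]
 [131 142 149 146 166 170 172 161 139 112  80  72]
 [143 125 130 130 132 140 146 131 149 164 123  81]
 [215 130 147 163 165 167 167 154 139 142 152 113]
 [218 144 150 182 184 183 185 174 148 125 137 134]
 [226 199 137 157 166 166 165 161 144 126 125 145]
 [115 121 128 130 122 127 127 127 126 121 118 212]
 [111 121 125 123 117 117 122 123 129 116 109 198]
 [102 115 119 123 123 127 124 125 120 114 108 203]
 [105 115 124 123 124 126 125 123 118 115 109 202]
 [113 115 122 123 123 128 125 125 118 111 123 211]
 [151 132 123 122 128 127 120 119 121 126 162 230]
 [212 189 155 146 142 139 141 149 164 200 227 234]]
```

Emit:
servo_tool:
  hand: [255]
  slide:
    - [-0.0059,-0.0012,-0.0084]
  yaw: [0]

```text
t: 42.3
position: [0.6263, -0.0107, 0.2648]
tcp_rot: [-0.072, 0.857, 0.124, 0.495]
contact_force: [8.5, -6.7, -5.9]
opening: 0.233
gripper_force: 30.0
```

Emit:
servo_tool:
  hand: [255]
  slide:
    - [-0.0061,-0.0012,-0.0089]
  yaw: [0]

```text
t: 42.42
position: [0.6156, -0.0128, 0.2639]
tcp_rot: [-0.072, 0.857, 0.124, 0.495]
contact_force: [6.4, -0.6, -5.7]
opening: 0.237
gripper_force: 30.0
```

Emit:
servo_tool:
  hand: [255]
  slide:
    - [-0.006,-0.003,-0.0085]
  yaw: [0]

```text
t: 42.55
position: [0.6047, -0.0129, 0.263]
tcp_rot: [-0.072, 0.857, 0.124, 0.495]
contact_force: [8.7, -1.1, -5.0]
opening: 0.234
gripper_force: 30.0
```

Emit:
servo_tool:
  hand: [255]
  slide:
    - [-0.0056,-0.0048,-0.0079]
  yaw: [0]

```text
t: 42.68
position: [0.5941, -0.0111, 0.2621]
tcp_rot: [-0.072, 0.857, 0.124, 0.495]
contact_force: [6.4, -1.7, -5.1]
opening: 0.233
gripper_force: 30.0
```

```bash
python3 - <<'E'
from rows import *
off=np.load("off.npy")+[0,.002,0]; np.save("off.npy",off)
s,M,off,ph=rep(6.8)
p,d=env.camera("side"); print(p[208:228,326:338].min(2))
E
```

```text
t 42.675 q [-0.2663 -0.0008  2.3983  1.9903  0.5217 -0.7747] p [ 0.5941 -0.0111  0.2621] F [ 6.3846 -1.7476 -5.0969] op 0.233 gf 30.0
x [0.4799 0.1415 0.8658] y [ 0.2832 -0.9591 -0.0002] z [ 0.8303  0.2453 -0.5004] tilt 59.976125285025645 az 16.45831675084743
phi 6.820754128042866 r 0.06147225925521098 z-ideal 2.5890983404885937e-05 Ftan -6.619330708624697
[[137 126 104 128 185 191 181 183 156 123  72  73]
 [136 128 110 143 174 178 192 197 166 122  67  68]
 [138 125 115 155 176 178 194 190 168 113  74  77]
 [134 136 128 147 178 175 184 188 164 100  77  74]
 [135 122  89  90 136 170 178 145 115  74  73  70]
 [134 123  79  77  80  89  89  89  75  73  72  73]
 [133 125  98  74  80  85  90  82  73  73  70  74]
 [137 148 148  85  80  86  84  83  77  69  71  69]
 [135 145 158 130 102  91  97  89  81  69  67  65]
 [136 129 143 178 158 142 148 142 127  91  61  65]
 [133 133 149 182 184 186 178 173 183 143  71  69]
 [132 133 149 182 196 204 209 196 174 131  71  74]
 [129 142 154 166 182 189 187 182 161 115  81  74]
 [148 128 133 142 163 174 174 164 160 155 122  83]
 [212 134 148 162 157 158 165 158 143 140 152 112]
 [219 150 148 182 182 187 186 176 147 125 139 140]
 [234 220 154 159 167 162 167 160 146 123 130 147]
 [199 228 208 146 123 126 127 130 127 124 120 214]
 [128 165 190 194 124 122 127 123 125 118 109 199]
 [116 130 132 125 125 129 127 126 124 115 109 204]]
```

Emit:
servo_tool:
  hand: [255]
  slide:
    - [-0.0051,-0.0064,-0.0071]
  yaw: [0]

```text
t: 42.85
position: [0.5842, -0.0075, 0.2612]
tcp_rot: [-0.071, 0.857, 0.124, 0.495]
contact_force: [7.1, -3.4, -4.8]
opening: 0.233
gripper_force: 30.0
```

Emit:
servo_tool:
  hand: [255]
  slide:
    - [-0.0045,-0.0078,-0.0061]
  yaw: [0]

```text
t: 42.98
position: [0.5745, -0.0021, 0.2603]
tcp_rot: [-0.071, 0.857, 0.124, 0.495]
contact_force: [6.2, -3.1, -5.0]
opening: 0.237
gripper_force: 30.0
```

Emit:
servo_tool:
  hand: [255]
  slide:
    - [-0.0038,-0.009,-0.0047]
  yaw: [0]

```text
t: 43.1
position: [0.5662, 0.0048, 0.2594]
tcp_rot: [-0.071, 0.857, 0.124, 0.495]
contact_force: [4.5, -5.2, -4.5]
opening: 0.235
gripper_force: 30.0
```

Emit:
servo_tool:
  hand: [255]
  slide:
    - [-0.0029,-0.0099,-0.0033]
  yaw: [0]

```text
t: 43.22
position: [0.5592, 0.0132, 0.2584]
tcp_rot: [-0.071, 0.857, 0.124, 0.495]
contact_force: [3.2, -5.2, -3.8]
opening: 0.236
gripper_force: 30.0
```

```bash
python3 - <<'E'
from rows import *
L=[((.6263,-.0107),(8.5,-6.7)),((.6156,-.0128),(6.4,-.6)),((.6047,-.0129),(8.7,-1.1))]
s,M,off,ph=rep(7.5)
for p,F in L:
    a,r,t=phi_of([*p,.26],off,6.5); print(a,r,np.array(F)@t[:2])
p0=.62+np.radians(395); print(p0,rows(M,knob(p0)+off,p0,10,14,off))
E
```

```text
t 43.225 q [-0.224  -0.0658  2.4696  2.054   0.4982 -0.8116] p [0.5592 0.0132 0.2584] F [ 3.2473 -5.1589 -3.7842] op 0.236 gf 30.0
x [0.4803 0.1413 0.8656] y [ 0.2827 -0.9592 -0.0003] z [ 0.8303  0.2449 -0.5007] tilt 59.95475015171395 az 16.43341996314881
phi 7.525447133587189 r 0.061702918887786416 z-ideal -4.719251592105733e-05 Ftan -6.089866288925979
6.289872295970502 0.061247434971080254 -6.397792602759371
6.467937758223881 0.06137892014360573 -6.316915451280785
6.645678315330142 0.06143680555853211 -8.761972491923288
7.514050545377602 [[-0.0021, -0.0105, -0.0018], [-0.0011, -0.0108, -0.0002], [-0.0002, -0.0107, 0.0014], [0.0007, -0.0104, 0.0031], [0.0016, -0.0097, 0.0045], [0.0024, -0.0087, 0.006], [0.0031, -0.0076, 0.0071], [0.0038, -0.006, 0.0083], [0.0041, -0.0044, 0.0089], [0.0045, -0.0026, 0.0096], [0.0046, -0.0007, 0.0097], [0.0047, 0.0011, 0.0098], [0.0044, 0.003, 0.0094], [0.0041, 0.0047, 0.0089]]
```

Emit:
servo_tool:
  hand: [255]
  slide:
    - [-0.0021,-0.0105,-0.0018]
  yaw: [0]

```text
t: 43.35
position: [0.5537, 0.0226, 0.2575]
tcp_rot: [-0.072, 0.857, 0.124, 0.495]
contact_force: [2.8, -5.8, -2.7]
opening: 0.239
gripper_force: 30.0
```

Emit:
servo_tool:
  hand: [255]
  slide:
    - [-0.0011,-0.0108,-0.0002]
  yaw: [0]

```text
t: 43.48
position: [0.5499, 0.0329, 0.2566]
tcp_rot: [-0.072, 0.857, 0.124, 0.495]
contact_force: [5.1, -6.1, -2.8]
opening: 0.233
gripper_force: 30.0
```

Emit:
servo_tool:
  hand: [255]
  slide:
    - [-0.0002,-0.0107,0.0014]
  yaw: [0]

```text
t: 43.6
position: [0.548, 0.0435, 0.2558]
tcp_rot: [-0.072, 0.857, 0.124, 0.494]
contact_force: [6.4, -5.7, -4.0]
opening: 0.231
gripper_force: 30.0
```

Emit:
servo_tool:
  hand: [255]
  slide:
    - [0.0007,-0.0104,0.0031]
  yaw: [0]

```text
t: 43.72
position: [0.548, 0.0543, 0.2549]
tcp_rot: [-0.072, 0.857, 0.124, 0.494]
contact_force: [3.4, -10.5, -1.7]
opening: 0.234
gripper_force: 30.0
```

```bash
cat >> rows.py <<'E'
def tab(L,near):
    off=np.load("off.npy")
    for p,F in L:
        a,r,t=phi_of(p,off,near); print("phi %.3f r %.4f Ft %.2f"%(a,r,np.array(F)@t))
E
python3 - <<'E'
from rows import *
rep(8.2); p,d=env.camera("side"); print(p[211:228,326:338].min(2))
E
```

```text
t 43.725 q [-0.1075 -0.0871  2.4981  2.2358  0.4367 -0.9184] p [0.548  0.0543 0.2549] F [  3.4195 -10.4664  -1.7394] op 0.234 gf 30.0
x [0.4804 0.1413 0.8656] y [ 0.283  -0.9591 -0.0005] z [ 0.8302  0.2452 -0.5007] tilt 59.95421993024604 az 16.45650060349373
phi 8.227788907301482 r 0.062201667947146634 z-ideal -3.738178645978918e-05 Ftan -10.089080836648849
[[134 135 130 149 181 184 187 182 150 117  79  77]
 [138 126 110 153 180 181 202 194 151 115  77  75]
 [136 122 104 151 183 181 189 185 154  93  76  72]
 [138 126  96  95 127 155 154 146 119  76  75  78]
 [135 152 149  81  85  90  87  84  79  75  76  76]
 [136 150 150  79  83  87  92  88  80  71  73  67]
 [140 138 130  82  85  90  88  84  75  72  70  71]
 [135 136 140 124 102 106  95  92  86  79  78  71]
 [136 134 159 176 162 166 133 133 137 108  78  75]
 [134 132 151 191 197 183 178 184 180 136  84  76]
 [147 123 146 183 195 203 205 188 169 143 122  86]
 [213 135 147 163 182 185 186 177 157 144 152 116]
 [218 152 134 153 164 166 167 159 145 129 142 139]
 [234 220 156 159 165 148 142 149 145 131 125 149]
 [198 227 214 146 125 129 131 130 132 125 120 216]
 [131 166 194 194 126 125 131 132 139 120 108 197]
 [119 133 140 131 125 132 135 131 131 114 110 203]]
```

Emit:
servo_tool:
  hand: [255]
  slide:
    - [0.0016,-0.0097,0.0045]
  yaw: [0]

```text
t: 43.9
position: [0.5498, 0.0647, 0.254]
tcp_rot: [-0.072, 0.857, 0.124, 0.494]
contact_force: [2.6, -11.1, -1.9]
opening: 0.238
gripper_force: 30.0
```

Emit:
servo_tool:
  hand: [255]
  slide:
    - [0.0024,-0.0087,0.006]
  yaw: [0]

```text
t: 44.02
position: [0.5535, 0.075, 0.2531]
tcp_rot: [-0.072, 0.857, 0.124, 0.494]
contact_force: [2.5, -12.3, -0.8]
opening: 0.234
gripper_force: 30.0
```

Emit:
servo_tool:
  hand: [255]
  slide:
    - [0.0031,-0.0076,0.0071]
  yaw: [0]

```text
t: 44.15
position: [0.5587, 0.0845, 0.2522]
tcp_rot: [-0.072, 0.857, 0.124, 0.494]
contact_force: [4.3, -14.3, -0.7]
opening: 0.229
gripper_force: 30.0
```

Emit:
servo_tool:
  hand: [255]
  slide:
    - [0.0038,-0.006,0.0083]
  yaw: [0]

```text
t: 44.28
position: [0.5657, 0.0928, 0.2513]
tcp_rot: [-0.072, 0.857, 0.124, 0.494]
contact_force: [0.6, -14.4, 0.7]
opening: 0.236
gripper_force: 30.0
```

```bash
python3 - <<'E'
from rows import *
tab([((.5537,.0226,0),(2.8,-5.8,0)),((.5499,.0329,0),(5.1,-6.1,0)),((.548,.0435,0),(6.4,-5.7,0)),((.548,.0543,0),(3.4,-10.5,0))],8)
rep(8.9)
E
```

```text
phi 7.702 r 0.0618 Ft -6.44
phi 7.880 r 0.0620 Ft -7.18
phi 8.054 r 0.0621 Ft -6.18
phi 8.228 r 0.0622 Ft -10.12
t 44.275 q [ 0.0105 -0.041   2.4659  2.4717  0.3909 -1.0791] p [0.5657 0.0928 0.2513] F [  0.6042 -14.3933   0.744 ] op 0.236 gf 30.0
x [0.4807 0.141  0.8655] y [ 0.283  -0.9591 -0.0008] z [ 0.83    0.2453 -0.5009] tilt 59.93805805751665 az 16.46487868004423
phi 8.920516883494713 r 0.06272195135144083 z-ideal -9.385145686441332e-05 Ftan -9.711874635167819
```

Emit:
servo_tool:
  hand: [255,255,255,255,255,255]
  slide:
    - [0.0041,-0.0044,0.0089]
    - [0.0045,-0.0026,0.0096]
    - [0.0046,-0.0007,0.0097]
    - [0.0047,0.0011,0.0098]
    - [0.0022,0.0015,0.0047]
    - [0,0,0]
  yaw: [0,0,0,0,0,0]

```text
t: 45.02
position: [0.6093, 0.1111, 0.2473]
tcp_rot: [-0.072, 0.857, 0.124, 0.494]
contact_force: [-0.6, -7.1, 0.2]
opening: 0.236
gripper_force: 30.0
```

```bash
python3 - <<'E'
from rows import *
rep(9.7)
E
```

```text
t 45.025 q [ 0.0558  0.0504  2.3849  2.5785  0.383  -1.1579] p [0.6093 0.1111 0.2473] F [-0.5651 -7.0545  0.1763] op 0.236 gf 30.0
x [0.4803 0.1412 0.8657] y [ 0.2838 -0.9589 -0.0011] z [ 0.8299  0.2462 -0.5006] tilt 59.96069342140482 az 16.520394787690183
phi 9.692970133151725 r 0.06275667081978406 z-ideal -9.67716015183584e-05 Ftan -0.6307689385114255
```

Emit:
servo_tool:
  hand: [130,130,130,130,130,130,130,130,130]
  slide:
    - [0,0,0]
    - [0,0,0]
    - [0,0,0]
    - [0,0,-0.02]
    - [0,0,-0.03]
    - [0,0,-0.03]
    - [0,0,-0.03]
    - [0,0,-0.01]
    - [0,0,0]
  yaw: [0,0,0,0,0,0,0,0,0]

```text
t: 46.15
position: [0.5099, 0.0801, 0.3069]
tcp_rot: [-0.074, 0.856, 0.125, 0.496]
contact_force: [0.9, 0.6, -0.8]
opening: 0.492
gripper_force: 0.0
```

```bash
python3 - <<'E'
from rows import *
s,M=st()
im=crop2("pics/end.png",np.array([.6,.05,.12]),70,52)
p,d=im["top"]; X,u,v=cloud("top",d); k=(X[:,2]>.252)&(X[:,2]<.275)&(np.hypot(X[:,0]-.6,X[:,1]-.108)<.025); print(k.sum(),X[k].mean(0),knob(9.69))
E
```

```text
t 46.15 q [-0.0368 -0.3059  2.5363  1.9448  0.3065 -0.5566] p [0.5099 0.0801 0.3069] F [ 0.8622  0.5743 -0.7651] op 0.492 gf 0.0
x [0.4767 0.1412 0.8677] y [ 0.2875 -0.9578 -0.0021] z [ 0.8307  0.2505 -0.4971] tilt 60.190044705544665 az 16.776792487994747
top crop origin 229 138 pt [299.4319 189.6466]
side crop origin 261 157 pt [331.0844 209.1546]
64 [0.5981 0.1067 0.266 ] [0.5997 0.1086 0.2476]
```

View pics/end.png

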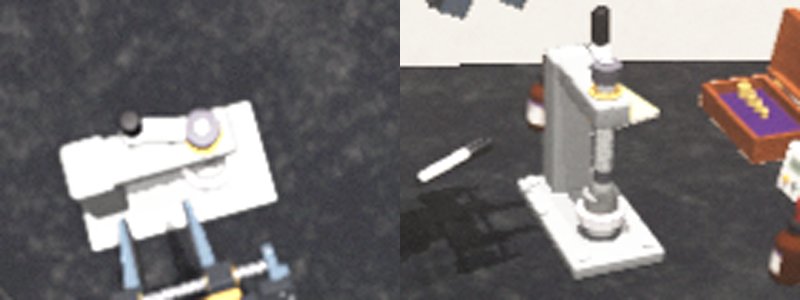

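The final picture shows the foot down on the puck, the puck stacked on the carrier at crop (600,210), and the knob at (130,123) where I expected it. The gripper is clear of everything.

```bash
python3 -c "
from bench import env
print(env.finish_job())"
```

```text
the job is handed in; nothing more can be done
None
```

The job is handed in, at about 46 s of the 72 s allowed: the carrier is on the anvil with the puck on top, each placed to about 1–2 mm, and the crank was wound a quarter turn past foot contact (taken from the jump in crank force, to within about 5°), then released, with the bystanders untouched.

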